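# Pin back the spring-loaded belt tensioner for a belt change

### The job

Pin the conveyor drive's belt tensioner back so that a new belt can go on: lift the red T-handled lock pin off its sloping rest, stand it upright in the hole at the tail of the tensioner arm and let go of it. Then take it afresh by its T-handle, swing the arm back against its spring with it until it stands over the bored hole in the base plate, and drop the pin fully home through both, so that it alone holds the arm; never let the arm fly back. Leave the parts and tools lying about where they are.

Things in the scene. Friction and masses are not known exactly. Their poses are not given: they have to be found in the camera images.
- drive_unit: Belt-drive unit fixed to the bench: grey base plate 260 (x) x 340 (y) x 12 mm on aluminium rails, top face 72 mm above the bench, with two toothed pulleys (24 mm tall, 7 mm shaft ends above) and the tensioner arm; gear motor sticking out under its -y side. Origin: centre of its footprint at bench height; x, y along the plate's sides, z up. Place and heading vary.
- tension_arm (a joint): Hinge of the aluminium two-limbed tensioner arm about the upright axis at point pivot, rad. 0 = at rest on its stop, held there by the spring; grows as the arm is swung back, clockwise seen from above; limit 1.15. At 0.96 the tail hole stands exactly over lock_hole. Spring: 0.21 N m at 0, 0.47 N m at 0.96 (2.5 and 5.5 N at the tail hole); it throws the arm back if let go.
- pivot (a point): On the arm's hinge axis, at the height of the base plate's top face. z up. The tail hole and lock_hole both lie 85 mm from it. The hub there rises 39 mm above the plate.
- eye (a point): Centre of the mouth of the upright through hole in the arm's tail, on the tail block's top face; it turns with the arm. The block is aluminium, 34 x 34 x 24 mm, its top 25 mm and underside 1 mm above the base plate; the hole is 13.6 mm across. A pin put in it with the arm at rest stands with its tip on the base plate.
- lock_hole (a point): Centre of the mouth of the bored hole in the base plate, ringed in yellow, on the plate's top face: 14.5 mm across, right through the 12 mm plate, free space of 60 mm below.
- idler (a point): Top centre of the arm's black idler wheel (44 mm across, 20 mm tall, top 36.5 mm above the base plate), 80 mm from the pivot on the arm's other limb; it turns with the arm.
- pin_rest: Sheet-steel rest screwed to the bench: foot 120 (x) x 76 (y) x 8 mm, two V-notches that carry the pin's shank, falling 25 degrees towards +x. The pin's origin lies at (-30, 0, 72) mm. The shank is free from 8 to 50 mm below the collar, with 35 mm or more under it; the T-bar lies between cheeks 64 mm apart, so it cannot be taken there. Lift the pin straight up. Origin: centre of the foot on the bench.
- lock_pin: Lock pin, 90 g: steel shank 12 mm across, 66 mm long, ending in an 8 mm tapered nose; steel collar 20 mm across, 8 mm tall; above it a red T-bar 54 (y) x 16 (x) x 18 (z) mm. Origin: centre of the collar's underside, where the shank begins; z along the shank from tip to T-bar. Starts on its rest, tip pointing 25 degrees below the rest's +x, T-bar level. Home, the collar sits on the tail block.
- pin_tip (a point): End of the lock pin's tapered nose, on its axis, 66 mm below its origin.
- pin_handle (a point): Top centre of the lock pin's T-handle, 26 mm above its origin.
- coil_a: Bystander: small black and yellow transformer, 28 x 26 x 24 mm, on the bench beyond the pin rest. Origin: centre of its underside.
- coil_b: Bystander: the same kind of transformer, also beyond the pin rest. Origin: centre of its underside.
- coil_c: Bystander: the same kind of transformer, between robot and drive unit. Origin: centre of its underside.
- spare_idler: Bystander: spare black idler wheel, 44 mm across, 20 mm tall, lying on the base plate's -x, -y corner. Origin: centre of its underside.
- driver: Bystander: screwdriver with a blue handle, 170 mm, on the bench near the robot. Origin: under its middle.
- spanner: Bystander: steel spanner, 150 mm, on the bench at the robot's right. Origin: under its middle.
- grease_jar: Bystander: white jar with a black lid, 54 mm across, 55 mm tall, beyond the pin rest. Origin: centre of its underside.
Mind the look-alikes: they are no part of the job. Of the things that look like the pin_rest, take the one that is farthest from the robot's base at the start. Of the things that look like the lock_pin, the largest one is meant.

How it is judged:
By the outcome, as a careful person would: the job done as asked, in the order asked, and still so for the second after the job is handed in, with the robot touching nothing.
It also fails if it takes over 54 s, if anything falls off the work surface, if the arm or the gripper's body presses on something with over 40 N, if the wrist force passes 120 N, or if a joint passes its speed limit or range.

### The arm

A 6-joint arm with a two-finger parallel gripper is mounted at the origin on the work surface. World frame = base frame: x ahead of the robot, y to its left, z up, the work surface at z = 0. Lengths are in mm, angles in rad, forces in N, time in s.
With the tool pointing down it reaches from about 350 to 875 mm from the base axis. Payload 4.2 kg.
Tool frame: the origin (TCP) lies midway between the tips of the shut fingers; the grasp point (between the pads) lies 19 mm behind it; z points along the fingers, y is the direction in which the jaws open and shut (so a half turn about z gives the same grasp; the last joint's range is limited). The gripper opens to 85 mm and grips with 20 to 120 N. Pads are 22 mm wide; open, the fingers measure 114 mm over their backs; the gripper's body (76 mm by 85 mm) begins 54 mm behind the grasp point. The pads swing forward as they close: fully open they stand 13 mm farther back than shut.
Start: joints at [1.584, 0.385, 0.008, 0, -1.194, -0.259], TCP at [152.051, 606.201, 231.312] pointing down, gripper open.
Joint ranges: [-3.14, 3.14], [-1.21, 2.06], [-1.07, 1.41], [-3.16, 2.05], [-2.99, -0.16], [-3.1, 3.1]. Speed limits (rad/s): [2.79, 2.79, 3.14, 3.14, 3.14, 3.14].

### API

Orientations are given as a unit quaternion [x, y, z, w].
In Python, from bench import readout, optics, workorder, nets gives the robot as it stands. The module is installed in compiled form; this text tells all that it offers.
- The arm moves only by the tool move_arm, never from a script. Its argument "steps" is a list of rows, each a list of 7 numbers: the opening, from -1 (shut) to 1 (fully open), so that 0 is half open, then the shift along the world's x, y, z in mm, then the turn, a rotation vector about the world's x, y, z in rad. In form: [[gripper, tx, ty, tz, wx, wy, wz], ...]. A call has 1 to 5 rows; each row is the pose to reach, as a shift and turn from the pose commanded when the call began; what a row does not reach only later rows make up. A row lasts 1/12 s, in which the tool goes at most 41.7 mm and 7.16 degrees, less where a joint would pass 70% of its speed; a pose out of reach is approached as far as the arm can. A call with a gripper value outside its range is refused whole. The fingers move at their own pace and stop on an object; the grip force is fixed at half the most. Time passes only in rows, so rows that repeat a pose let the fingers close. It gives the time, the measured TCP pose, the force and the opening at its end, in the units of the state.
- readout.read_state(): the state, without advancing time (a new reading comes with each control period).
- optics.get_image(name): name is "scene" or "top" or "wrist"; returns a dict with "frame" (420x560x3 uint8, blue, green, red), "fx", "fy", "cx", "cy" (pixels), "k1" (the pictures are not rectified: a ray, as slopes to the right and down, at radius r is drawn at 1 + k1 r^2 times it, then the intrinsics apply), "rvec" (rotation vector, rad) and "tvec" (3), from world to camera coordinates, as OpenCV has them. Camera axes: x right, y down, z forward; pixel columns grow to the right and rows downward; lengths in mm; the calibration is good to about 2 mm. A picture is of the moment at which its call begins. There is no depth.
- workorder.job_done(): hands the job in, once; it reports no verdict.
Trained networks look in a picture, given as the dict that the camera call returned (one of the last four; its "shot" number tells which), for a name from the list of things; names that differ only in an ending like _2 or _b are one class to them, and where a whole thing is asked for, a point or a joint stands for the part that bears it (a point fixed in the world has none). Each returns a list of dicts, best first, with "conf" (0 to 1); they miss things now and then, are a little off and sometimes report something else, mostly with a low value. They report only what shows in the picture. A call takes as long as a camera call. They do not tell look-alikes from the thing itself.
- nets.silhouettes(name, picture): "region" (420x560 bool, what is visible of it) and "extent" ([left, top, right, bottom] in pixels, round what is visible of it).
- nets.tip_of(name, picture): "uv" ([column, row] in pixels: a listed point, or the origin of a listed thing).
The state is a dict: "clock": time; "joints": joint angles; "joint_vel": joint speeds; "joint_efforts": joint torques, N m; "position": TCP position; "ee_rot": TCP orientation; "contact_force": force on the tool from outside, world axes, zero at the start; "wrist_torque": the same for the moment, N m; "gripper_width": finger opening in mm.
Only numpy, scipy, OpenCV 4.12 (cv2) and the standard library are available. Lean on these libraries where they do the work, as an engineer would, in place of code of your own. Each camera call takes 0.05 s, during which the arm holds its last target.

## Working session

There is one attempt and no reset: what is moved stays moved. The work goes in short steps, Python scripts to look and compute and a tool call to move; the robot and the scene stay as the last step left them, time stands still between calls to the robot, and variables do not carry over. Pictures are saved under pics/ and viewed, and the job is handed in when it is done.

Besides the shell and the picture viewer there is one more tool, called after "Call:" as name(argument=value, ...) on one line, values as JSON. move_arm: Moves the arm, as the interface text tells. Its arguments: {"type":"object","properties":{"steps":{"type":"array","items":{"type":"array","items":{"type":"number"}}}},"required":["steps"]}

```bash
mkdir -p pics; cat > h.py <<'E'
import numpy as np, cv2
from bench import readout, optics, workorder, nets
from scipy.spatial.transform import Rotation as R
def K(p): return np.array([[p['fx'],0,p['cx']],[0,p['fy'],p['cy']],[0,0,1.]])
def ray(p,uv):
    d=(np.array(uv,float)-[p['cx'],p['cy']])/[p['fx'],p['fy']]
    r=np.linalg.norm(d); x=r
    for _ in range(30): x=r/(1+p['k1']*x*x)
    d=d*(x/r if r>0 else 1)
    Rm=R.from_rotvec(np.ravel(p['rvec'])).as_matrix(); t=np.ravel(p['tvec'])
    return -Rm.T@t, Rm.T@np.array([d[0],d[1],1.])
def atz(p,uv,z):
    c,d=ray(p,uv); return c+d*(z-c[2])/d[2]
def proj(p,X):
    Rm=R.from_rotvec(np.ravel(p['rvec'])).as_matrix(); q=(np.atleast_2d(X)@Rm.T)+np.ravel(p['tvec'])
    s=q[:,:2]/q[:,2:]; r2=(s**2).sum(1,keepdims=True); s=s*(1+p['k1']*r2)
    return s*[p['fx'],p['fy']]+[p['cx'],p['cy']]
def tri(l):
    A=np.zeros((3,3));b=np.zeros(3)
    for p,uv in l:
        c,d=ray(p,uv); d/=np.linalg.norm(d); M=np.eye(3)-np.outer(d,d); A+=M;b+=M@c
    return np.linalg.solve(A,b)
def save(p,n): cv2.imwrite(f'pics/{n}.png',p['frame'])
E
python3 - <<'E'
from h import *
np.set_printoptions(precision=1,suppress=True)
print(readout.read_state())
for n in ['scene','top','wrist']:
    p=optics.get_image(n); save(p,n+'0')
    print(n,p['fx'],p['k1'],'cam',ray(p,[280,210])[0])
    for t in ['pivot','eye','lock_hole','idler','pin_tip','pin_handle','lock_pin','pin_rest','drive_unit']:
        print(t,[(np.array(d['uv']),round(d['conf'],2)) for d in nets.tip_of(t,p)][:4])
E
```

```text
{'clock': 0.0, 'joints': array([ 1.6,  0.4,  0. , -0. , -1.2, -0.3]), 'joint_vel': array([-0.,  0.,  0., -0.,  0., -0.]), 'joint_efforts': array([ -0. , -39.2,  18.8,   4.2,  -0. ,  -0. ]), 'position': array([151.9, 605.6, 230.2]), 'ee_rot': array([ 1. , -0.1, -0. ,  0. ]), 'contact_force': array([-0.6, -0.4, -0.1]), 'wrist_torque': array([0., 0., 0.]), 'gripper_width': 85.34443659683141}
scene 429.83823001130054 0.014606969333147148 cam [1136.   402.4  717.4]
pivot [(array([200.6, 244.9]), 0.68)]
eye [(array([231.3, 222.1]), 0.61)]
lock_hole [(array([236.9, 250. ]), 0.73), (array([374.7, 375.6]), 0.48)]
idler []
pin_tip [(array([415.1, 334. ]), 0.69), (array([360.1, 291.6]), 0.56)]
pin_handle [(array([365.6, 253.9]), 0.77), (array([421.5, 305.5]), 0.75), (array([323.9, 269.7]), 0.54)]
lock_pin [(array([365.7, 266.1]), 0.63), (array([419.5, 316.9]), 0.61), (array([319.1, 266.9]), 0.6)]
pin_rest [(array([358.6, 298.5]), 0.84), (array([442.5, 236.3]), 0.55), (array([403.8, 254.5]), 0.53)]
drive_unit [(array([197.2, 260.9]), 0.96), (array([321.6, 358. ]), 0.64)]
top 494.07181448517616 -
[... 216 characters left out ...]
 143.8]), 0.88)]
pin_tip [(array([205. , 184.2]), 0.67), (array([164.5, 184.8]), 0.53), (array([261.4, 201.8]), 0.4)]
pin_handle [(array([200.1, 209.2]), 0.57), (array([164.6, 203.9]), 0.53), (array([234.8, 208.6]), 0.42)]
lock_pin [(array([206.9, 203.9]), 0.67), (array([161.2, 197.9]), 0.64), (array([318.5, 161.1]), 0.63), (array([242.1, 204.8]), 0.6)]
pin_rest [(array([173. , 295.9]), 0.73), (array([208.7, 196.2]), 0.55), (array([191. , 253.6]), 0.54)]
drive_unit [(array([327.4, 165.6]), 0.97)]
wrist 369.56607185598324 0.01961647353047211 cam [232.  585.4 374.3]
pivot []
eye []
lock_hole []
idler []
pin_tip []
pin_handle []
lock_pin []
pin_rest [(array([556.8,  49.6]), 0.92)]
drive_unit []
```

View pics/scene0.png

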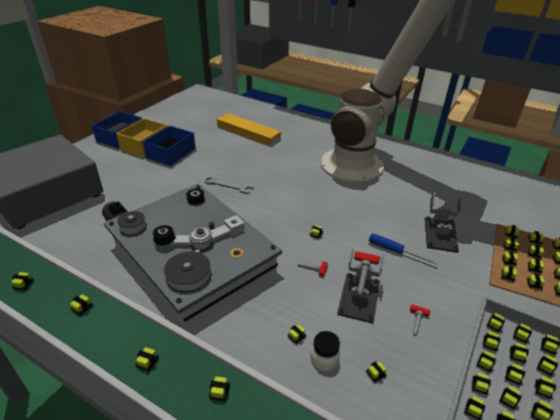

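View pics/top0.png

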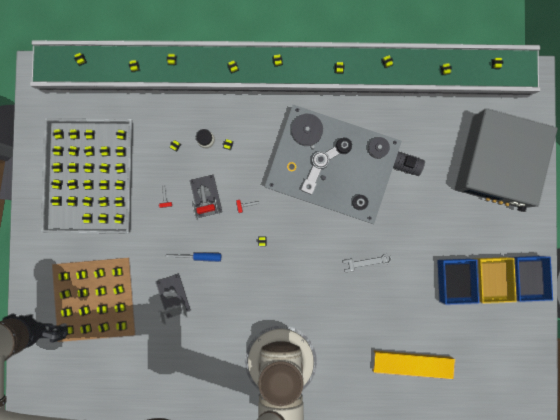

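View pics/wrist0.png

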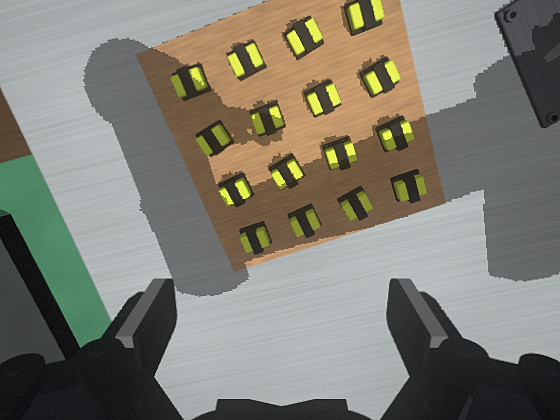

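The scene view shows the rest with the large red T-pin at about (362,280). Smaller pins lie at (323,268) and (420,315), and the empty look-alike rest is at (442,235). In the top view the target rest is at (206,197), the drive arm's pivot at (319,160) and its tail at (309,186), and the yellow-ringed hole at (291,167).

```bash
python3 - <<'E'
from h import *
np.set_printoptions(precision=1,suppress=True)
s=optics.get_image('scene');t=optics.get_image('top')
def T(n,a,b,z): print(n,'tri',tri([(s,a),(t,b)]),'top@z',atz(t,b,z),'scene@z',atz(s,a,z))
T('pivot',[200.6,244.9],[319.2,161.3],72)
T('eye',[231.3,222.1],[314.5,187.3],97)
T('hole',[236.9,250],[291.7,165.4],72)
T('handle',[365.6,253.9],[200.1,209.2],82)
T('pin',[365.7,266.1],[206.9,203.9],72)
T('rest',[358.6,298.5],[208.7,196.2],0)
for n,p in(('s',s),('t',t)):
    for q in ['lock_pin','pin_rest','eye','lock_hole']:
        for d in nets.silhouettes(q,p): 
            m=d['region'].astype(np.uint8)
            print(n,q,round(d['conf'],2),d['extent'],m.sum(), cv2.minAreaRect(np.argwhere(m)[:,::-1].astype(np.float32)))
E
```

```text
pivot tri [ 605.2 -108.9   63.1] top@z [ 602.4 -106.3   72. ] scene@z [ 613.5 -104.1   72. ]
eye tri [522.7 -89.9  81. ] top@z [522.9 -91.5  97. ] scene@z [536.7 -74.8  97. ]
hole tri [588.3 -24.5  76.1] top@z [589.3 -25.2  72. ] scene@z [584.4 -26.4  72. ]
handle tri [459.  231.8  89.2] top@z [456.  241.6  82. ] scene@z [456.  221.6  82. ]
pin tri [471.9 227.9  62.1] top@z [472.4 223.4  72. ] scene@z [480.4 233.3  72. ]
rest tri [500.2 233.6 -11. ] top@z [500.5 229.1   0. ] scene@z [508.4 238.9   0. ]
s lock_pin 0.74 [358.1, 250.6, 378.6, 294.1] 479 ((367.5, 272.0), (42.0, 25.0), 90.0)
s lock_pin 0.56 [410.5, 302.9, 428.1, 334.2] 252 ((416.7331237792969, 319.8541259765625), (20.52132225036621, 28.03784942626953), 17.354022979736328)
s lock_pin 0.45 [301.7, 261.3, 327.1, 274.0] 196 ((313.0, 269.0), (14.0, 26.0), 90.0)
s pin_rest 0.94 [425.0, 194.6, 460.9, 250.7] 1335 ((442.2791748046875, 223.09136962890625), (35.196044921875, 54.717735290527344), 4.085616588592529)
s pin_rest 0.65 [339.7, 250.4, 380.2, 325.6] 1579 ((362.21148681640625, 285.8092956542969), (37.30847930908203, 67.92990
[... 1131 characters left out ...]
.5, 174.8, 224.2, 218.4] 781 ((204.78846740722656, 195.94232177734375), (39.0271110534668, 26.671794891357422), 78.69007110595703)
t pin_rest 0.58 [263.9, 104.8, 425.6, 223.8] 10531 ((346.54998779296875, 168.35000610351562), (144.83229064941406, 89.49244689941406), 18.434947967529297)
t eye 0.93 [302.8, 136.1, 352.3, 193.9] 904 ((322.6066589355469, 162.38218688964844), (24.01163101196289, 70.0927734375), 42.137596130371094)
t eye 0.16 [195.8, 128.8, 214.4, 145.4] 263 ((204.25001525878906, 138.25), (19.091880798339844, 15.55634880065918), 45.0)
t lock_hole 0.91 [263.5, 106.0, 425.2, 224.7] 10567 ((346.39599609375, 168.2697296142578), (144.6801300048828, 89.48485565185547), 19.005983352661133)
```

Call:
move_arm(steps=[[1, 21, -33, -3, 0, 0, 0.1], [1, 43, -65, -6, 0, 0, 0.2], [1, 64, -98, -10, 0, 0, 0.3], [1, 86, -131, -13, 0, 0, 0.4], [1, 108, -163, -16, 0, 0, 0.42]])

```text
clock: 2.42
position: [260.6, 441.4, 215.3]
ee_rot: [0.996, 0.089, 0.0, -0.0]
contact_force: [1.1, 1.1, -0.1]
gripper_width: 85.6
```

Call:
move_arm(steps=[[1, 21, -33, -3, 0, 0, 0], [1, 43, -65, -6, 0, 0, 0], [1, 64, -98, -10, 0, 0, 0], [1, 86, -131, -13, 0, 0, 0], [1, 108, -163, -16, 0, 0, 0]])

```text
clock: 2.83
position: [368.6, 278.4, 199.6]
ee_rot: [0.996, 0.087, 0.0, -0.0]
contact_force: [0.2, -0.2, -0.6]
gripper_width: 85.3
```

Call:
move_arm(steps=[[1, 21, -32, -3, 0, 0, 0], [1, 42, -64, -10, 0, 0, 0], [1, 42, -64, -10, 0, 0, 0]])

```text
clock: 3.08
position: [411.3, 211.3, 188.3]
ee_rot: [0.997, 0.084, -0.001, 0.001]
contact_force: [0.8, -0.0, -0.9]
gripper_width: 85.2
```

```bash
cat >> h.py <<'E'
def load(n):
    import pickle; return pickle.load(open(f'pics/{n}.pkl','rb'))
def grab(cam,n):
    import pickle; p=optics.get_image(cam); save(p,n); pickle.dump({k:v for k,v in p.items()},open(f'pics/{n}.pkl','wb')); return p
np.set_printoptions(precision=1,suppress=True)
E
python3 - <<'E'
from h import *
p=grab('wrist','w1')
print(readout.read_state()['position'], ray(p,[280,210]))
for t in ['pin_tip','pin_handle','lock_pin','pin_rest']:
    print(t,[(np.array(d['uv']),round(d['conf'],2)) for d in nets.tip_of(t,p)][:4])
E
```

```text
[410.9 213.3 188.8] (array([492.8, 224.7, 331.1]), array([-0.3, -0.1, -0.9]))
pin_tip [(array([452.9, 118.9]), 0.77), (array([264.2,  13.7]), 0.7)]
pin_handle [(array([375.6, 121.3]), 0.87), (array([267.9, 142.7]), 0.72), (array([110.5,  82.3]), 0.57)]
lock_pin [(array([401. , 123.1]), 0.95), (array([111.8,  56.7]), 0.86), (array([269.1, 107.4]), 0.67)]
pin_rest [(array([270.3,  62.1]), 0.74)]
```

View pics/w1.png

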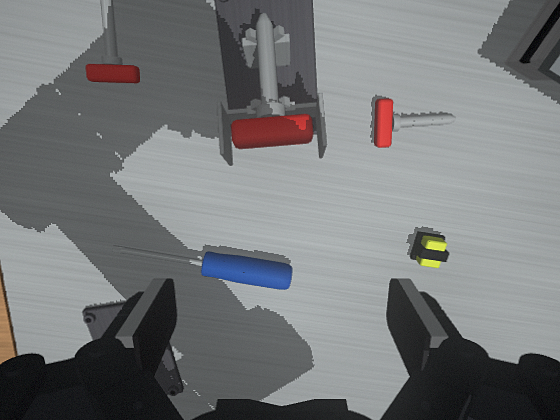

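The wrist view shows the target pin on its rest, tip at (264,13), collar near (270,105) and T-bar spanning (232–313, 115–148). I'll fit its pose from these points.

```bash
python3 - <<'E'
from h import *
from scipy.optimize import least_squares
p=load('w1'); s=np.sin(np.radians(25));c=np.cos(np.radians(25))
L=np.array([-66,0,26.])
def pts(q,l):  # along-axis coordinate l (tip -66)
    h=np.array([np.cos(q[2]),np.sin(q[2])])
    return np.array([[q[0]-a*c*h[0],q[1]-a*c*h[1],72+a*s] for a in l])
obs=np.array([[264.2,13.7],[269.1,107.4],[267.9,142.7]])
f=lambda q:(proj(p,pts(q,L))-obs).ravel()
r=least_squares(f,[470,228,.2]);print(r.x,f(r.x).reshape(-1,2))
print('tip',atz(p,obs[0],44.1),'handle',atz(p,obs[2],83),'org',atz(p,obs[1],72))
q=r.x; img=p['frame'].copy()
h=np.array([np.cos(q[2]),np.sin(q[2])]);n=np.array([-h[1],h[0]])
def P(a,b,up): # axis a, lateral b, normal up
    X=np.array([q[0],q[1],72])+a*np.array([-c*h[0],-c*h[1],s])+b*np.array([*n,0])+up*np.array([s*h[0],s*h[1],c]);return proj(p,X)[0]
for e in [(-66,0,0),(0,0,0),(0,6,0),(0,-6,0),(-58,6,0),(-58,-6,0)]+[(z,y,x) for z in(8,26) for y in(-27,27) for x in(-8,8)]:
    cv2.circle(img,tuple(np.round(P(*e)).astype(int)),1,(0,255,0),-1)
cv2.imwrite('pics/w1o.png',cv2.resize(img[0:200,150:400],None,fx=3,fy=3,interpolation=cv2.INTER_NEAREST))
E
```

```text
[475.  230.8   0.2] [[ 0.4  0.3]
 [-1.4 -1.3]
 [ 1.   0.9]]
tip [533.7 243.4  44.1] handle [452.5 226.7  83. ] org [474.4 229.7  72. ]
```

View pics/w1o.png

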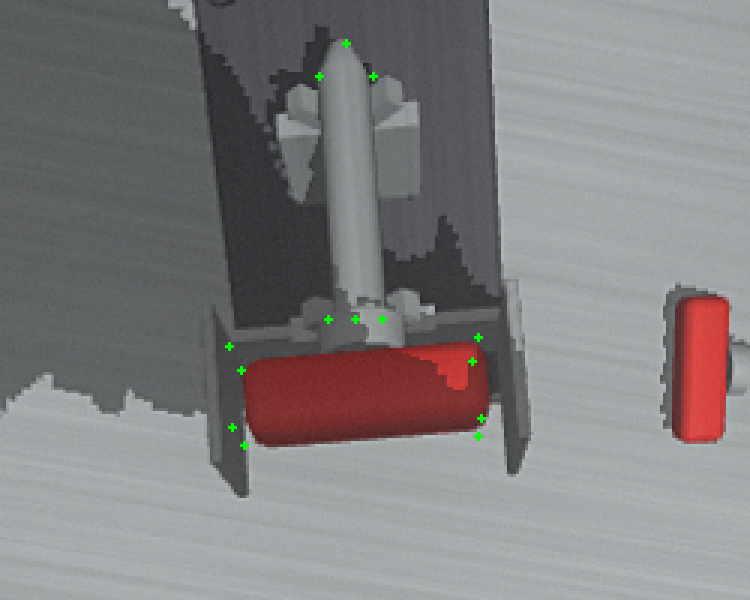

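```bash
cat > pin.py <<'E'
from h import *
s=np.sin(np.radians(25));c=np.cos(np.radians(25))
def mk(q):
    h=np.array([np.cos(q[2]),np.sin(q[2])]);n=np.array([-h[1],h[0]])
    return lambda a,b=0,up=0: np.array([q[0],q[1],72])+a*np.array([-c*h[0],-c*h[1],s])+b*np.array([*n,0])+up*np.array([s*h[0],s*h[1],c])
E
python3 - <<'E'
from pin import *
from scipy.optimize import least_squares
p=load('w1')
obs=np.array([[265.3,13.5],[269.8,106.7],[271.2,142]])
f=lambda q:(proj(p,np.array([mk(q)(a) for a in(-66,0,26)]))-obs).ravel()
r=least_squares(f,[470,228,.2]);print(r.x[:2],np.round(r.x[2],3),f(r.x).reshape(-1,2))
q=r.x; img=p['frame'].copy();P=mk(q)
for e in [(-66,0,0),(0,0,0),(0,6,0),(0,-6,0),(-58,6,0),(-58,-6,0)]+[(z,y,x) for z in(8,26) for y in(-27,27) for x in(-8,8)]:
    cv2.circle(img,tuple(np.round(proj(p,P(*e))[0]).astype(int)),1,(0,255,0),-1)
cv2.imwrite('pics/w1o2.png',cv2.resize(img[0:200,150:400],None,fx=3,fy=3,interpolation=cv2.INTER_NEAREST))
print('grasp 25 below',P(-25))
E
```

```text
[475.6 229.5] 0.221 [[ 0.   0. ]
 [-0.2 -1.1]
 [ 0.1  1.1]]
grasp 25 below [497.7 234.5  61.4]
```

View pics/w1o2.png

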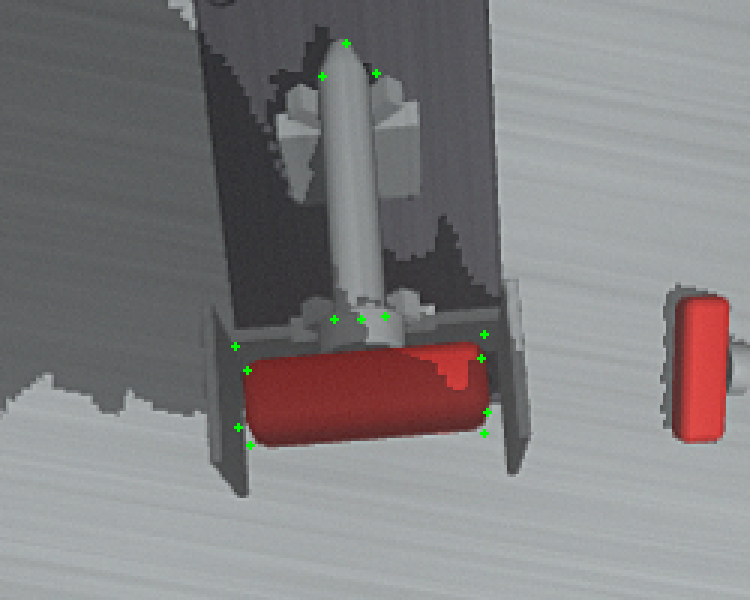

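Refined fit: pin origin (475.6, 229.5), heading 0.221, and the overlay sits on the shank and T-bar. Next I'll look over the drive before grasping.

Call:
move_arm(steps=[[1, 13, -38, 2, 0, 0, 0], [1, 26, -76, 4, 0, 0, 0], [1, 39, -114, 6, 0, 0, 0], [1, 52, -152, 8, 0, 0, 0], [1, 65, -190, 10, 0, 0, 0]])

```text
clock: 3.75
position: [475.5, 26.2, 200.0]
ee_rot: [0.996, 0.089, 0.001, -0.0]
contact_force: [0.2, 0.8, 0.1]
gripper_width: 85.3
```

Call:
move_arm(steps=[[1, 13, -38, 0, 0, 0, 0], [1, 26, -76, 0, 0, 0, 0], [1, 35, -100, 0, 0, 0, 0], [1, 35, -100, 0, 0, 0, 0], [1, 35, -100, 0, 0, 0, 0]])

```text
clock: 4.17
position: [510.5, -73.6, 199.1]
ee_rot: [0.996, 0.087, -0.0, -0.0]
contact_force: [-0.5, 1.4, -0.1]
gripper_width: 85.3
```

```bash
python3 - <<'E'
from h import *
p=grab('wrist','w2')
print(readout.read_state()['position'], ray(p,[280,210]))
for t in ['pivot','eye','lock_hole','idler']:
    print(t,[(np.array(d['uv']),round(d['conf'],2)) for d in nets.tip_of(t,p)][:3])
E
```

```text
[510.2 -72.9 199.2] (array([591.7, -60. , 342.1]), array([-0.3, -0.1, -0.9]))
pivot [(array([356.5,  71.3]), 0.96)]
eye [(array([290.3, 179.6]), 0.94)]
lock_hole [(array([380. ,  93.7]), 0.64), (array([230.4,  72.3]), 0.56), (array([464.9, 255.7]), 0.37)]
idler [(array([501.8,  12.3]), 0.82)]
```

View pics/w2.png

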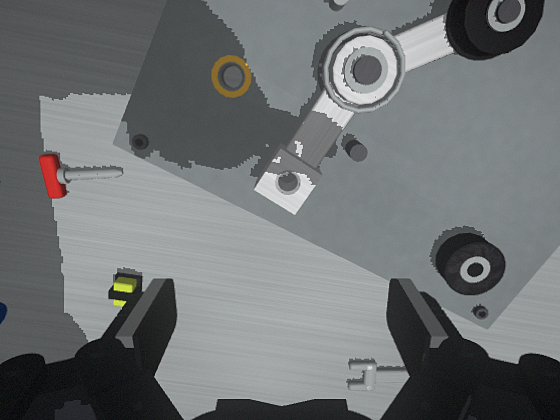

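The eye is at about (288,181), the ringed lock hole at (232,75), and the hub's top centre near (368,69).

```bash
python3 - <<'E'
from h import *
from scipy.optimize import least_squares
p=load('w2')
g=p['frame']
cv2.imwrite('pics/w2c.png',cv2.resize(g[30:215,190:420],None,fx=3.3,fy=3.3,interpolation=cv2.INTER_CUBIC))
eye=atz(p,[288.5,181],97);eyen=atz(p,[290.3,179.6],97);hole=atz(p,[231.5,75.5],72);piv=atz(p,[356.5,71.3],72);hub=atz(p,[368,69],111)
print(eye,eyen,hole,piv,hub)
for pv in (piv,hub): print(np.linalg.norm((eye-pv)[:2]),np.linalg.norm((hole-pv)[:2]), [np.degrees(np.arctan2(*(x-pv)[[1,0]])) for x in (eye,hole)])
def f(q): 
    P=np.array([[q[0],q[1],111],[q[0]+85*np.cos(q[2]),q[1]+85*np.sin(q[2]),97],[q[0]+85*np.cos(q[2]-.96),q[1]+85*np.sin(q[2]-.96),72]])
    return (proj(p,P)-[[368,69],[288.5,181],[231.5,75.5]]).ravel()
r=least_squares(f,[605,-108,np.radians(170)]);print(r.x,f(r.x))
q=r.x;print('eye',q[:2]+85*np.array([np.cos(q[2]),np.sin(q[2])]),'hole',q[:2]+85*np.array([np.cos(q[2]-.96),np.sin(q[2]-.96)]))
E
```

```text
[528.9 -75.8  97. ] [530.1 -76.9  97. ] [589.3 -25.4  72. ] [ 606.8 -109.4   72. ] [ 606.9 -108.5  111. ]
84.7329903959675 85.7367364088221 [np.float64(156.70768297654277), np.float64(101.77947557890208)]
84.5912235714416 84.97861933228891 [np.float64(157.26638567953134), np.float64(102.01859088137782)]
[ 607.1 -108.6    2.7] [ 0.2 -0.3 -0.3  0.2  0.1  0.2]
eye [528.8 -75.6] hole [589.2 -25.5]
```

View pics/w2c.png

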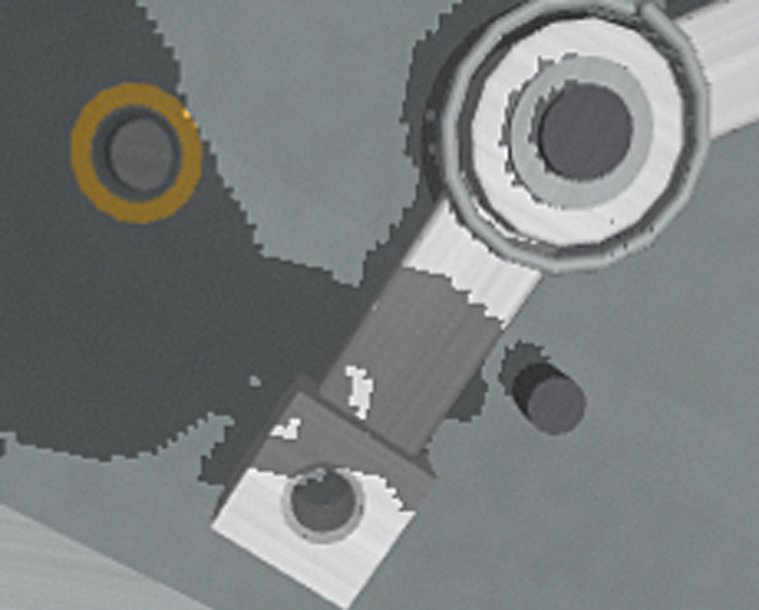

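Call:
move_arm(steps=[[0, -2, 41, -4, 0.01, -0.04, 0.01], [0, -4, 82, -8, 0.02, -0.08, 0.02], [0, -6, 123, -12, 0.03, -0.12, 0.04], [0, -8, 164, -16, 0.031, -0.137, 0.045], [0, -11, 205, -20, 0.031, -0.137, 0.045]])

```text
clock: 4.83
position: [497.4, 133.4, 179.7]
ee_rot: [0.991, 0.11, 0.07, -0.01]
contact_force: [0.7, 0.2, -0.6]
gripper_width: 42.6
```

Call:
move_arm(steps=[[0, -2, 40, -10, 0, 0, 0], [0, -4, 76, -30, 0, 0, 0], [0, -8, 101, -58, 0, 0, 0], [0, -8, 101, -58, 0, 0, 0]])

```text
clock: 5.17
position: [487.8, 235.4, 116.9]
ee_rot: [0.991, 0.112, 0.066, -0.008]
contact_force: [-0.3, -0.9, -0.9]
gripper_width: 42.8
```

```bash
python3 - <<'E'
from pin import *
st=readout.read_state(); M=R.from_quat(st['ee_rot']).as_matrix(); print(st['position'],M,st['gripper_width'],st['joints'].round(2))
p=grab('wrist','w3'); P=mk([475.6,229.5,.221]); img=p['frame'].copy()
for e in [(-66,0,0),(0,0,0),(0,6,0),(0,-6,0),(-58,6,0),(-58,-6,0)]+[(z,y,x) for z in(8,26) for y in(-27,27) for x in(-8,8)]:
    cv2.circle(img,tuple(np.round(proj(p,P(*e))[0]).astype(int)),2,(0,255,0),-1)
cv2.imwrite('pics/w3o.png',img)
zt=np.array([np.sin(np.radians(8))*np.cos(.221),np.sin(np.radians(8))*np.sin(.221),-np.cos(np.radians(8))])
print('z want',zt,'tcp goal',P(-27)+19*zt, 'delta',P(-27)+19*zt-st['position'])
E
```

```text
[487.8 235.4 116.9] [[ 1.   0.2  0.1]
 [ 0.2 -1.   0. ]
 [ 0.1 -0.  -1. ]] 42.79555276585091 [ 0.8  0.3 -0.5  0.1 -0.7  0.9]
z want [ 0.1  0.  -1. ] tcp goal [502.1 235.4  41.8] delta [ 14.2   0.1 -75.1]
```

View pics/w3o.png

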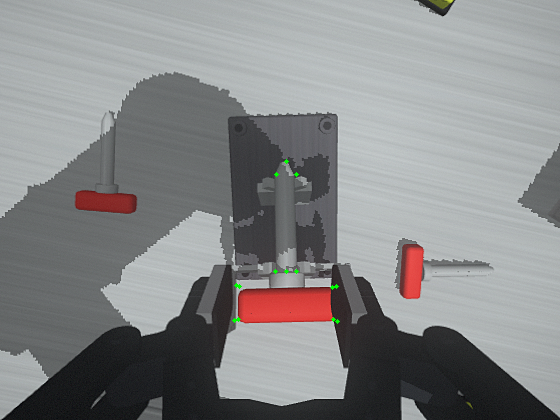

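The model overlay lies on the pin and the jaws straddle the shank line. Descending along the tool axis and closing.

Call:
move_arm(steps=[[0, 5, 0, -28, 0, 0, 0], [0, 10, 0, -55, 0, 0, 0], [0, 14, 0, -75, 0, 0, 0], [0, 14, 0, -75, 0, 0, 0], [-1, 14, 0, -75, 0, 0, 0]])

```text
clock: 5.63
position: [505.1, 231.8, 46.6]
ee_rot: [0.992, 0.109, 0.069, -0.009]
contact_force: [-0.7, 0.3, 0.1]
gripper_width: 32.5
```

Call:
move_arm(steps=[[-1, 0, 0, 0, 0, 0, 0], [-1, 0, 0, 0, 0, 0, 0], [-1, 0, 0, 0, 0, 0, 0], [-1, 0, 0, 0, 0, 0, 0], [-1, 0, 0, 0, 0, 0, 0]])

```text
clock: 6.05
position: [506.9, 236.0, 49.8]
ee_rot: [0.991, 0.11, 0.073, -0.013]
contact_force: [-4.2, 7.7, 1.8]
gripper_width: 9.6
```

```bash
python3 - <<'E'
from pin import *
st=readout.read_state(); print(st['position'],st['contact_force'],st['gripper_width'],st['ee_rot'].round(4))
p=grab('wrist','w4')
E
```

```text
[506.9 236.   49.8] [-4.2  7.7  1.8] 9.64179786154212 [ 1.   0.1  0.1 -0. ]
```

View pics/w4.png

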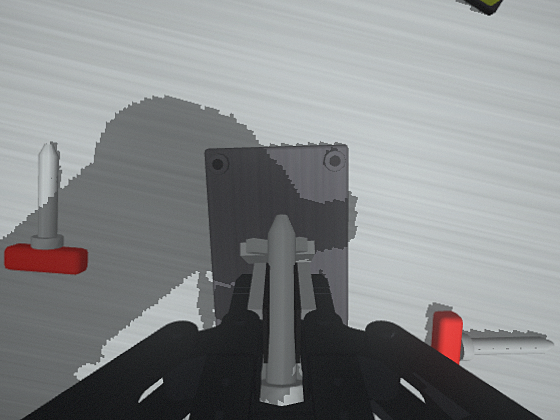

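```bash
python3 - <<'E'
from pin import *
p=load('w4'); img=p['frame'].copy(); P=mk([475.6,229.5,.221])
for e in [(-66,0,0),(0,0,0),(0,6,0),(0,-6,0),(-58,6,0),(-58,-6,0)]:
    cv2.circle(img,tuple(np.round(proj(p,P(*e))[0]).astype(int)),1,(0,255,0),-1)
cv2.imwrite('pics/w4o.png',cv2.resize(img[180:420,160:400],None,fx=2.4,fy=2.4))
st=readout.read_state();M=R.from_quat(st['ee_rot']).as_matrix();print(st['position'],st['position']-19*M[:,2],st['joint_efforts'],st['wrist_torque'])
E
```

```text
[506.9 236.   49.8] [504.2 235.2  68.6] [ -4.6 -33.5  10.6   3.1  -0.7   0. ] [2.  1.3 0.3]
```

View pics/w4o.png

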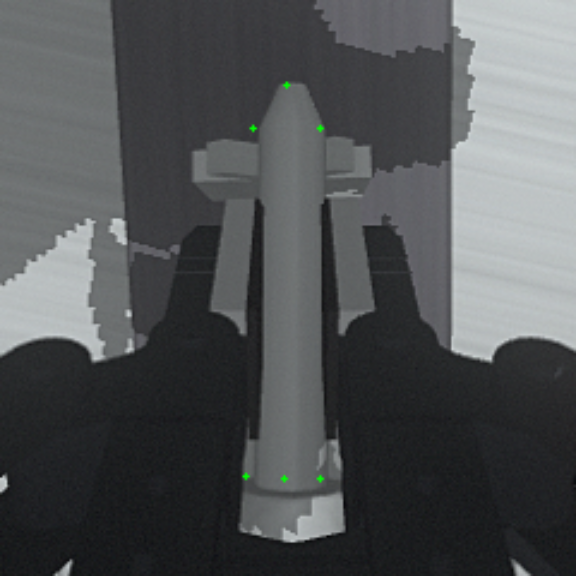

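The jaws closed high on the shank. The commanded pose was (505, 232, 46) against the wanted (502, 235, 42). I'll reopen, correct and close again.

Call:
move_arm(steps=[[0, 0, 0, 0, 0, 0, 0], [0, 0, 0, 0, 0, 0, 0], [0, 0, 1, 0, 0, 0, 0], [0, -2, 3, -4, 0, 0, 0], [0, -3, 3, -7, 0, 0, 0]])

```text
clock: 6.52
position: [502.0, 235.2, 39.4]
ee_rot: [0.992, 0.109, 0.07, -0.01]
contact_force: [-0.2, 0.3, 0.2]
gripper_width: 42.6
```

Call:
move_arm(steps=[[0, 0, 0, 0, 0, 0, 0], [0, 0, 0, 0, 0, 0, 0], [0, 0, 0, 0, 0, 0, 0]])

```text
clock: 6.77
position: [502.0, 235.0, 39.1]
ee_rot: [0.992, 0.109, 0.069, -0.009]
contact_force: [0.2, -0.3, -0.0]
gripper_width: 42.9
```

```bash
python3 - <<'E'
from pin import *
p=grab('wrist','w5')
st=readout.read_state();M=R.from_quat(st['ee_rot']).as_matrix();print(st['position'],st['position']-19*M[:,2],st['contact_force'],st['wrist_torque'],st['gripper_width'])
print(mk([475.6,229.5,.221])(-27))
img=p['frame'].copy(); P=mk([475.6,229.5,.221])
for e in [(-66,0,0),(0,0,0),(0,6,0),(0,-6,0),(-58,6,0),(-58,-6,0)]:
    cv2.circle(img,tuple(np.round(proj(p,P(*e))[0]).astype(int)),1,(0,255,0),-1)
cv2.imwrite('pics/w5o.png',cv2.resize(img[150:420,130:430],None,fx=2.2,fy=2.2))
E
```

```text
[502.1 235.1  39.2] [499.5 234.5  58. ] [ 1.1 -0.8  1.2] [-0.1  0.3  0. ] 42.64666708949415
[499.5 234.9  60.6]
```

View pics/w5o.png

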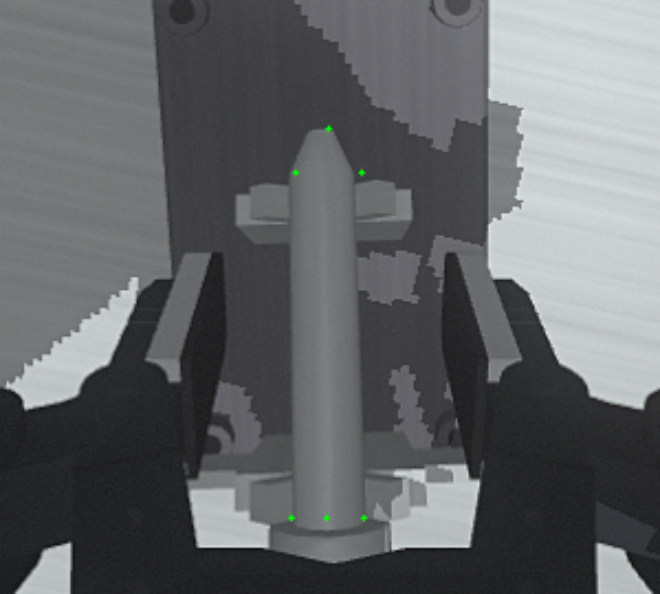

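The pin is still seated in both notches, with the jaws evenly astride it. Closing.

Call:
move_arm(steps=[[-1, 0, 0, 0, 0, 0, 0], [-1, 0, 0, 0, 0, 0, 0], [-1, 0, 0, 0, 0, 0, 0], [-1, 0, 0, 0, 0, 0, 0], [-1, 0, 0, 0, 0, 0, 0]])

```text
clock: 7.23
position: [502.3, 236.0, 39.8]
ee_rot: [0.991, 0.11, 0.07, -0.01]
contact_force: [-3.8, 2.4, 3.0]
gripper_width: 10.2
```

```bash
python3 - <<'E'
from pin import *
p=grab('wrist','w6')
st=readout.read_state();M=R.from_quat(st['ee_rot']).as_matrix();print(st['position'],st['position']-19*M[:,2],st['contact_force'],st['wrist_torque'],st['gripper_width'])
cv2.imwrite('pics/w6o.png',cv2.resize(p['frame'][150:420,130:430],None,fx=2.2,fy=2.2))
E
```

```text
[502.2 236.   39.8] [499.6 235.3  58.6] [-4.1  2.4  3.6] [0.9 1.1 0.3] 10.279095912572913
```

View pics/w6o.png

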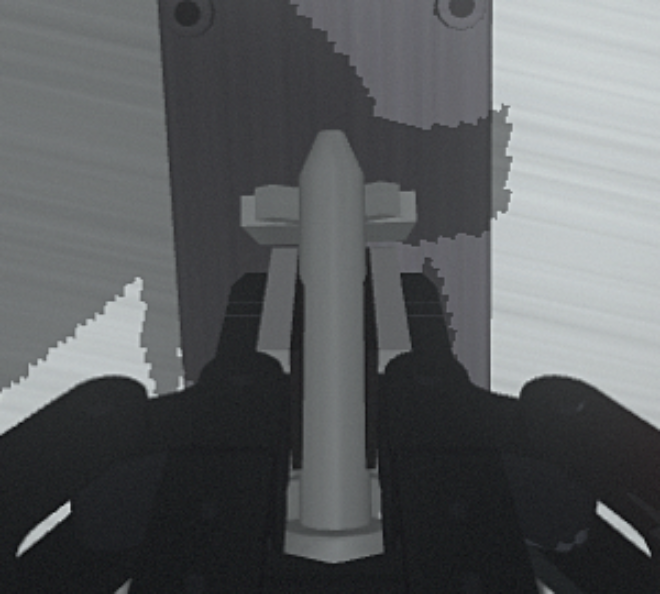

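Call:
move_arm(steps=[[-1, 0, 0, 20, 0, 0, 0], [-1, 0, 0, 50, 0, 0, 0], [-1, 0, 0, 90, 0, 0, 0], [-1, 0, 0, 130, 0, 0, 0], [-1, 0, 0, 160, 0, 0, 0]])

```text
clock: 7.7
position: [502.4, 235.0, 202.2]
ee_rot: [0.992, 0.109, 0.07, -0.01]
contact_force: [1.1, 0.6, -0.5]
gripper_width: 10.5
```

```bash
python3 - <<'E'
from pin import *
p=grab('wrist','w7')
st=readout.read_state();M=R.from_quat(st['ee_rot']).as_matrix();print(st['position'],st['position']-19*M[:,2],st['contact_force'],st['wrist_torque'],st['gripper_width'])
E
```

```text
[505.5 237.1 208.7] [502.7 236.3 227.5] [1.2 0.7 4.2] [ 0.2 -0.1 -0. ] 10.403775629715826
```

View pics/w7.png

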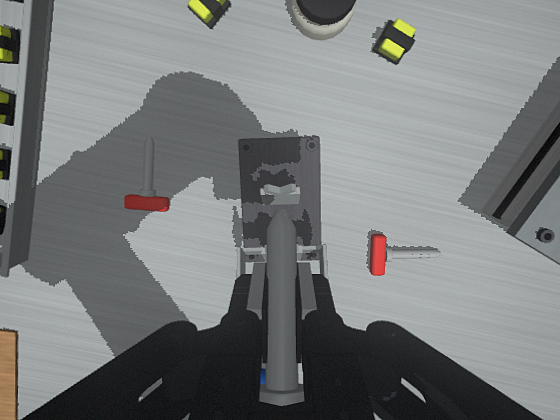

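```bash
python3 - <<'E'
from pin import *
st=readout.read_state();print(st['position'],st['ee_rot'].round(4),st['joints'].round(2))
n=np.array([-np.sin(.221),np.cos(.221),0])
rt=R.from_euler('z',.454-.221)*R.from_rotvec(np.radians(65)*n)
rv=rt.as_rotvec();np.set_printoptions(precision=4);print(rv,np.linalg.norm(rv))
M=(rt*R.from_quat(st['ee_rot'])).as_matrix();print(M)
a=np.array([np.cos(.221)*c,np.sin(.221)*c,-s]); print('tip dir',rt.apply(a))
print('hover tcp', np.array([528.8,-75.6,151])+21*M[:,2])
E
```

```text
[505.5 237.1 208.7] [ 1.   0.1  0.1 -0. ] [ 0.8  0.2 -0.3  0.1 -0.9  1. ]
[-0.3764  1.0727  0.2074] 1.1555696838253213
[[ 0.5008  0.4316 -0.7503]
 [ 0.2425 -0.9021 -0.3571]
 [-0.8309 -0.0031 -0.5564]]
tip dir [-0. -0. -1.]
hover tcp [513.0439 -83.0981 139.3156]
```

Call:
move_arm(steps=[[-1, 1, -25, 8, -0.0342, 0.0975, 0.0189], [-1, 2, -54, 16, -0.0684, 0.195, 0.0377], [-1, 3, -83, 20, -0.1027, 0.2925, 0.0566], [-1, 4, -112, 20, -0.1369, 0.39, 0.0754], [-1, 5, -141, 20, -0.1711, 0.4876, 0.0943]])

```text
clock: 8.17
position: [507.4, 92.8, 219.8]
ee_rot: [0.97, 0.155, -0.183, 0.045]
contact_force: [0.4, -0.1, -1.7]
gripper_width: 10.3
```

Call:
move_arm(steps=[[-1, 1, -29, 0, -0.0342, 0.0975, 0.0189], [-1, 2, -58, 0, -0.0684, 0.195, 0.0377], [-1, 3, -87, 0, -0.1027, 0.2925, 0.0566], [-1, 4, -116, 0, -0.1369, 0.39, 0.0754], [-1, 5, -145, 0, -0.1711, 0.4876, 0.0943]])

```text
clock: 8.58
position: [512.4, -52.4, 218.5]
ee_rot: [0.881, 0.19, -0.422, 0.097]
contact_force: [0.8, -0.2, -1.1]
gripper_width: 10.3
```

Call:
move_arm(steps=[[-1, 1, -32, 0, -0.0342, 0.0975, 0.0188], [-1, 1, -32, 0, -0.0342, 0.0975, 0.0188], [-1, 1, -32, 0, -0.0342, 0.0975, 0.0188]])

```text
clock: 8.83
position: [512.4, -84.1, 216.3]
ee_rot: [0.856, 0.195, -0.467, 0.105]
contact_force: [-0.1, 0.3, -0.3]
gripper_width: 9.9
```

```bash
python3 - <<'E'
from pin import *
p=grab('wrist','w8'); q=grab('scene','s8')
st=readout.read_state();M=R.from_quat(st['ee_rot']).as_matrix();np.set_printoptions(precision=3,suppress=True);print(st['position'],M,st['contact_force'],st['wrist_torque'],st['gripper_width'],st['joints'],ray(p,[280,210]))
E
```

```text
[513.161 -82.664 219.018] [[ 0.492  0.435 -0.754]
 [ 0.237 -0.901 -0.364]
 [-0.838  0.    -0.546]] [ 0.13   0.083 -2.02 ] [ 0.812 -1.685 -0.033] 9.986191443284039 [ 0.25   0.686  0.082  0.18  -1.945  1.747] (array([660.681, -13.725, 224.3  ]), array([-0.878, -0.417, -0.234]))
```

View pics/w8.png

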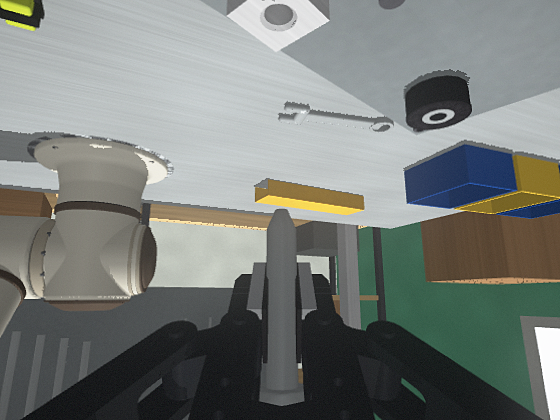

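View pics/s8.png

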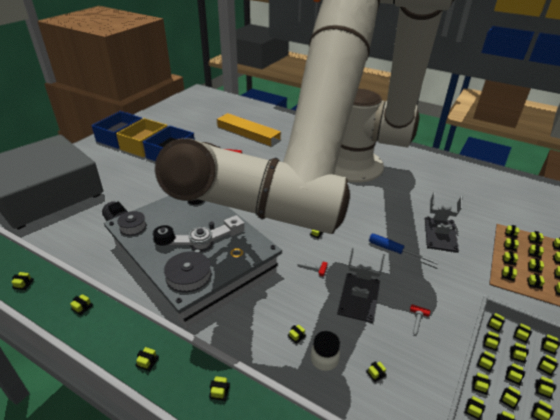

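No slip: tip and collar sit at the same wrist pixels as at the grasp ((281,209) and (281,390)). I'll work out the tip in the tool frame and the move to hover.

```bash
cat > tip.py <<'E'
from pin import *
M0=R.from_quat([.9915,.1095,.070,-.010]).as_matrix(); p0=np.array([502.25,236.,39.8])
P=mk([475.6,229.5,.221])
tipT=M0.T@(P(-66)-p0); axT=M0.T@(P(0)-P(-66))/66
# camera pose in tool frame not needed
E
python3 - <<'E'
from tip import *
np.set_printoptions(precision=3,suppress=True)
print('tip in tool',tipT,'axis',axT)
st=readout.read_state();M=R.from_quat(st['ee_rot']).as_matrix();t=st['position']
T=t+M@tipT; print('tip now',T,'axis',M@axT,'delta to eye',np.array([528.8,-75.6,97])-T)
for n in('w6','w8'):
    p=load(n)
p=load('w8'); print('proj tip',proj(p,T),'proj org',proj(p,T+66*M@axT),'eye',proj(p,[528.8,-75.6,97.]))
p=load('w6'); print('proj tip w6',proj(p,P(-66)),proj(p,P(0)))
E
```

```text
tip in tool [32.674  0.458  0.3  ] axis [-0.838 -0.001 -0.546]
tip now [529.201 -75.433 191.481] axis [-0.     0.001  1.   ] delta to eye [ -0.401  -0.167 -94.481]
proj tip [[278.335 215.068]] proj org [[277.307 395.225]] eye [[279.127  16.537]]
proj tip w6 [[281.171 209.169]] [[280.632 384.933]]
```

Call:
move_arm(steps=[[-1, 0, 0, -30, 0, 0, 0], [-1, 0, 0, -60, 0, 0, 0], [-1, 0, 0, -84, 0, 0, 0], [-1, 0, 0, -84, 0, 0, 0], [-1, 0, 0, -84, 0, 0, 0]])

```text
clock: 9.35
position: [513.2, -82.1, 136.1]
ee_rot: [0.857, 0.197, -0.465, 0.107]
contact_force: [0.2, 0.5, -0.5]
gripper_width: 10.3
```

Call:
move_arm(steps=[[-1, 0, 0, 0, 0, 0, 0], [-1, 0, 0, 0, 0, 0, 0]])

```text
clock: 9.52
position: [514.1, -82.3, 137.4]
ee_rot: [0.858, 0.197, -0.463, 0.107]
contact_force: [0.9, -0.2, -1.4]
gripper_width: 10.8
```

```bash
python3 - <<'E'
from tip import *
np.set_printoptions(precision=3,suppress=True)
p=grab('wrist','w9'); q=grab('scene','s9')
st=readout.read_state();M=R.from_quat(st['ee_rot']).as_matrix();t=st['position']
T=t+M@tipT; print(t,st['contact_force'],'tip now',T,'axis',M@axT,'delta to eye',np.array([528.8,-75.6,97])-T)
print('proj tip',proj(p,T),'proj org',proj(p,T+66*M@axT),'eye',proj(p,[528.8,-75.6,97.]))
cv2.imwrite('pics/w9o.png',cv2.resize(p['frame'][100:320,170:420],None,fx=2.6,fy=2.6,interpolation=cv2.INTER_CUBIC))
cv2.imwrite('pics/s9o.png',cv2.resize(q['frame'][150:300,130:330],None,fx=3,fy=3,interpolation=cv2.INTER_CUBIC))
E
```

```text
[513.771 -82.53  136.917] [ 0.603 -0.326 -1.146] tip now [529.884 -75.269 109.43 ] axis [-0.003  0.001  1.   ] delta to eye [ -1.084  -0.331 -12.43 ]
proj tip [[280.904 208.126]] proj org [[280.591 383.998]] eye [[280.478 180.218]]
```

View pics/w9o.png

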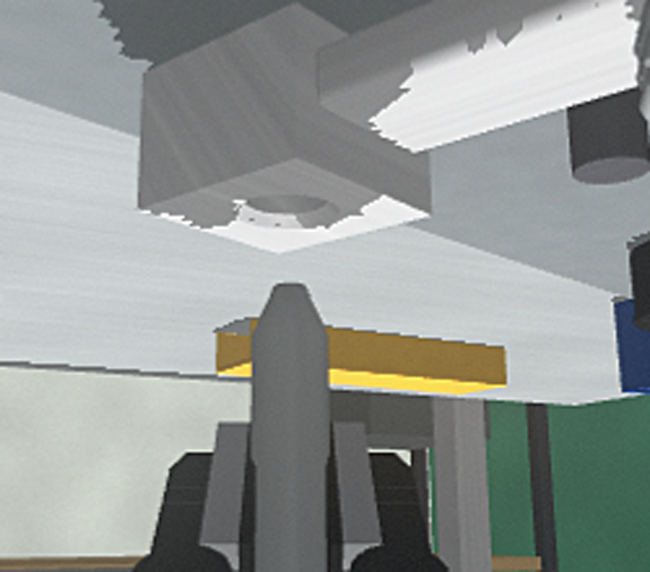

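View pics/s9o.png

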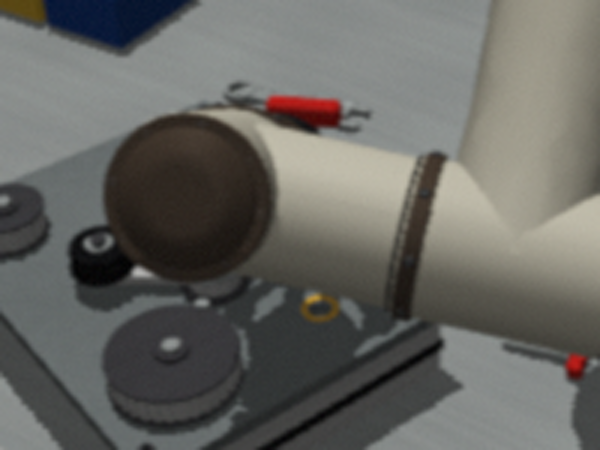

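The wrist view shows the upright pin's tip at about (281,210), directly in line with the eye at (282,179). Easing down into the hole.

Call:
move_arm(steps=[[-1, -0.8, -0.3, -6, 0, 0, 0], [-1, -0.8, -0.3, -11, 0, 0, 0], [-1, -0.8, -0.3, -15, 0, 0, 0], [-1, -0.8, -0.3, -18, 0, 0, 0], [-1, -0.8, -0.3, -18, 0, 0, 0]])

```text
clock: 10.03
position: [511.8, -83.2, 116.4]
ee_rot: [0.856, 0.196, -0.466, 0.106]
contact_force: [0.3, -0.2, -1.7]
gripper_width: 10.1
```

```bash
python3 - <<'E'
from tip import *
np.set_printoptions(precision=3,suppress=True)
p=grab('wrist','w10')
st=readout.read_state();M=R.from_quat(st['ee_rot']).as_matrix();t=st['position']
T=t+M@tipT; print(t,st['contact_force'],st['wrist_torque'],'tip now',T,'axis',M@axT,'delta to eye',np.array([528.8,-75.6,97])-T)
cv2.imwrite('pics/w10o.png',cv2.resize(p['frame'][100:320,170:420],None,fx=2.6,fy=2.6,interpolation=cv2.INTER_CUBIC))
E
```

```text
[512.025 -83.2   116.763] [ 0.202  0.652 -1.436] [ 0.87  -1.71  -0.011] tip now [527.998 -75.979  89.184] axis [0.002 0.002 1.   ] delta to eye [0.802 0.379 7.816]
```

View pics/w10o.png

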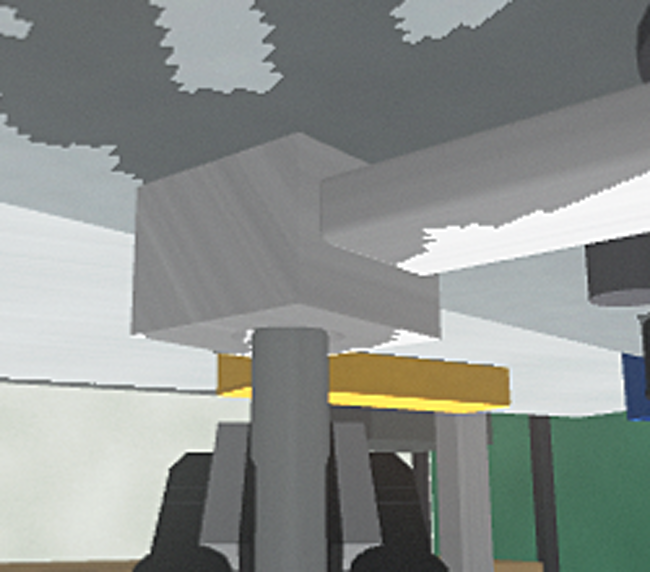

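The pin's nose is inside the eye with no contact force. Going slightly deeper, then releasing.

Call:
move_arm(steps=[[-1, 0.4, 0.2, -4, 0, 0, 0], [-1, 0.4, 0.2, -4, 0, 0, 0], [-0.6, 0.4, 0.2, -4, 0, 0, 0], [-0.3, 0.4, 0.2, -4, 0, 0, 0], [0, 0.4, 0.2, -4, 0, 0, 0]])

```text
clock: 10.5
position: [512.8, -82.9, 113.7]
ee_rot: [0.857, 0.196, -0.465, 0.106]
contact_force: [-0.8, 0.0, -0.5]
gripper_width: 40.9
```

Call:
move_arm(steps=[[0, 0, 0, 0, 0, 0, 0], [0, 0, 0, 0, 0, 0, 0], [0, 0, 0, 0, 0, 0, 0]])

```text
clock: 10.75
position: [512.7, -82.9, 113.5]
ee_rot: [0.857, 0.196, -0.465, 0.106]
contact_force: [-0.6, 0.5, 1.1]
gripper_width: 42.5
```

```bash
python3 - <<'E'
from tip import *
p=grab('wrist','w11')
st=readout.read_state();print(st['position'],st['contact_force'],st['gripper_width'],st['joints'].round(2))
E
```

```text
[512.7 -82.9 113.5] [ 0.6 -0.1 -0.4] 42.843822200018856 [ 0.2  0.8  0.   0.2 -1.8  1.7]
```

View pics/w11.png

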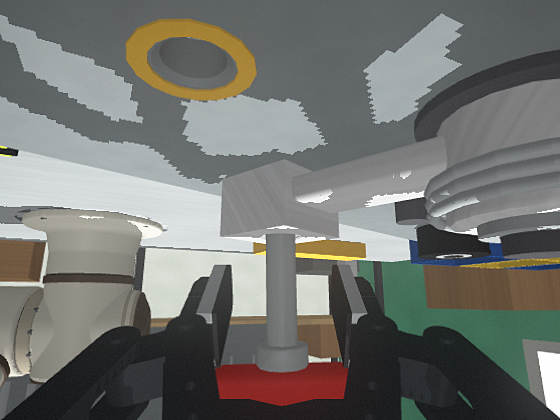

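The pin stands in the eye, dropped onto the plate, with its collar near (281,357) in this inverted view. I'll open fully so the jaws clear the T-bar and back off along the tool axis.

Call:
move_arm(steps=[[1, 0, 0, 0, 0, 0, 0], [1, 0, 0, 0, 0, 0, 0], [1, 0, 0, 0, 0, 0, 0], [1, 0, 0, 0, 0, 0, 0], [1, 0, 0, 0, 0, 0, 0]])

```text
clock: 11.22
position: [512.7, -82.9, 113.3]
ee_rot: [0.857, 0.196, -0.465, 0.106]
contact_force: [0.2, -0.4, 0.7]
gripper_width: 85.5
```

Call:
move_arm(steps=[[1, 11, 6, 8, 0, 0, 0], [1, 30, 14, 22, 0, 0, 0], [1, 53, 25, 38, 0, 0, 0], [1, 75, 36, 60, 0, 0, 0], [1, 90, 44, 90, 0, 0, 0]])

```text
clock: 11.63
position: [603.2, -38.2, 202.3]
ee_rot: [0.856, 0.196, -0.466, 0.106]
contact_force: [0.0, -0.3, -0.6]
gripper_width: 85.6
```

```bash
python3 - <<'E'
from tip import *
p=grab('wrist','w12')
st=readout.read_state();print(st['position'],st['contact_force'],st['gripper_width'],st['joints'].round(2))
E
```

```text
[607.  -37.6 208.9] [2.  1.5 6.3] 85.4278579182772 [ 0.3  0.8  0.4  0.2 -2.1  1.8]
```

View pics/w12.png

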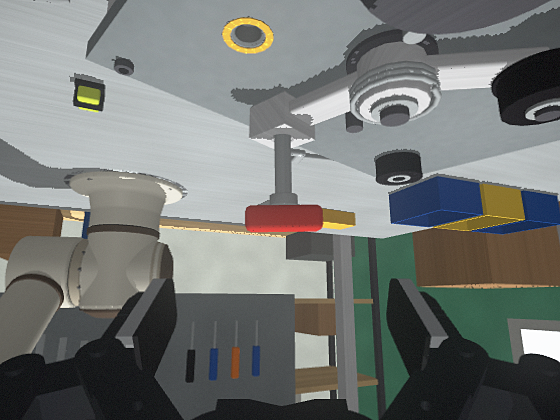

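```bash
python3 - <<'E'
from tip import *
np.set_printoptions(precision=4,suppress=True)
a=.454; Mc=(R.from_quat([.856,.196,-.466,.106]))
y=np.array([-np.cos(a),-np.sin(a),0]);z=np.array([0,0,-1.]);x=np.cross(y,z)
G=R.from_matrix(np.stack([x,y,z],1)); rv=(G*Mc.inv()).as_rotvec(); print(x,rv,np.linalg.norm(rv),rv/15)
for k in range(1,6): print(rv*k/15)
E
```

```text
[ 0.4386 -0.8987  0.    ] [-0.3608 -1.0372 -1.4241] 1.7983057286187683 [-0.0241 -0.0691 -0.0949]
[-0.0241 -0.0691 -0.0949]
[-0.0481 -0.1383 -0.1899]
[-0.0722 -0.2074 -0.2848]
[-0.0962 -0.2766 -0.3798]
[-0.1203 -0.3457 -0.4747]
```

Call:
move_arm(steps=[[1, 0, 0, 12, -0.0241, -0.0691, -0.0949], [1, 0, 0, 24, -0.0481, -0.1383, -0.1899], [1, 0, 0, 36, -0.0722, -0.2074, -0.2848], [1, -8, -4, 46, -0.0962, -0.2766, -0.3798], [1, -16, -8, 56, -0.1203, -0.3457, -0.4747]])

```text
clock: 12.1
position: [586.8, -47.0, 259.2]
ee_rot: [0.938, -0.061, -0.333, 0.077]
contact_force: [-0.3, 0.1, 0.1]
gripper_width: 85.2
```

Call:
move_arm(steps=[[1, -8, -4, 0, -0.0241, -0.0691, -0.0949], [1, -16, -8, 0, -0.0481, -0.1383, -0.1899], [1, -24, -12, 0, -0.0722, -0.2074, -0.2848], [1, -32, -16, 0, -0.0962, -0.2766, -0.3798], [1, -40, -20, 0, -0.1203, -0.3457, -0.4747]])

```text
clock: 12.52
position: [546.2, -67.5, 259.5]
ee_rot: [0.934, -0.311, -0.173, 0.04]
contact_force: [-0.1, 0.5, 0.2]
gripper_width: 85.2
```

Call:
move_arm(steps=[[1, -6, -3, 0, -0.0241, -0.0691, -0.0949], [1, -12, -6, -5, -0.0481, -0.1383, -0.1899], [1, -18, -9, -10, -0.0722, -0.2074, -0.2848], [1, -18, -9, -15, -0.0962, -0.2766, -0.3798], [1, -18, -9, -20, -0.1203, -0.3457, -0.4747]])

```text
clock: 12.93
position: [528.2, -76.5, 240.0]
ee_rot: [0.846, -0.532, 0.003, -0.0]
contact_force: [-0.3, -0.2, -0.4]
gripper_width: 85.4
```

Call:
move_arm(steps=[[0, 0, 0, 0, 0, 0, 0], [0, 0, 0, 0, 0, 0, 0], [0, 0, 0, 0, 0, 0, 0]])

```text
clock: 13.18
position: [529.2, -75.9, 239.9]
ee_rot: [0.848, -0.529, 0.001, 0.001]
contact_force: [-0.1, -0.3, 0.0]
gripper_width: 51.7
```

```bash
python3 - <<'E'
from tip import *
p=grab('wrist','w13')
np.set_printoptions(precision=3,suppress=True)
st=readout.read_state();print(st['position'],R.from_quat(st['ee_rot']).as_matrix(),st['contact_force'],st['gripper_width'],st['joints'].round(2))
img=p['frame'].copy()
a=.454;h=np.array([np.cos(a),np.sin(a),0]);n=np.array([-np.sin(a),np.cos(a),0])
for z in(146,164):
  for i in(-8,8):
    for j in(-27,27):
      cv2.circle(img,tuple(np.round(proj(p,np.array([528.8,-75.6,z])+i*h+j*n)[0]).astype(int)),2,(0,255,0),-1)
for X in ([528.8,-75.6,164],[589.2,-25.5,72]): cv2.circle(img,tuple(np.round(proj(p,X)[0]).astype(int)),2,(255,0,0),-1)
cv2.imwrite('pics/w13o.png',img)
E
```

```text
[529.589 -75.836 239.716] [[ 0.439 -0.898  0.   ]
 [-0.898 -0.439 -0.003]
 [ 0.003  0.001 -1.   ]] [ 0.132  0.341 -0.082] 44.04253909022168 [ 0.16  0.22 -0.2   0.   -1.14  0.29]
```

View pics/w13o.png

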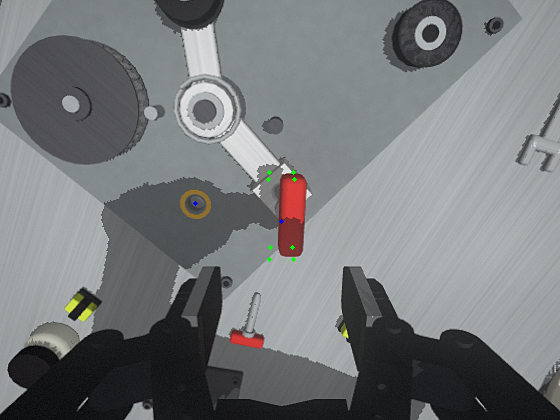

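The T-bar leans slightly in its clearance: its top centre is at about (292,215), against (281,220) predicted. It's well within the 42 mm jaws, and closing will straighten it.

Call:
move_arm(steps=[[0, 0, 0, -38, 0, 0, 0], [0, 0, 0, -70, 0, 0, 0], [0, 0, 0, -91, 0, 0, 0], [0, 0, 0, -91, 0, 0, 0], [0, 0, 0, -91, 0, 0, 0]])

```text
clock: 13.65
position: [529.3, -76.2, 147.6]
ee_rot: [0.848, -0.53, 0.0, 0.002]
contact_force: [0.8, -0.2, 1.6]
gripper_width: 42.9
```

Call:
move_arm(steps=[[-0.4, 0, 0, 0, 0, 0, 0], [-0.6, 0, 0, 0, 0, 0, 0], [-1, 0, 0, 0, 0, 0, 0], [-1, 0, 0, 0, 0, 0, 0], [-1, 0, 0, 0, 0, 0, 0]])

```text
clock: 14.07
position: [530.0, -75.9, 150.2]
ee_rot: [0.848, -0.53, 0.003, 0.0]
contact_force: [0.4, 0.3, 4.8]
gripper_width: 14.4
```

Call:
move_arm(steps=[[-1, 0, 0, 0, 0, 0, 0], [-1, 0, 0, 0, 0, 0, 0], [-1, 0, 0, 0, 0, 0, 0]])

```text
clock: 14.32
position: [530.0, -75.9, 150.2]
ee_rot: [0.848, -0.53, 0.003, 0.0]
contact_force: [0.2, 0.1, 5.9]
gripper_width: 14.5
```

```bash
python3 - <<'E'
from tip import *
p=grab('wrist','w14')
np.set_printoptions(precision=3,suppress=True)
st=readout.read_state();print(st['position'],R.from_quat(st['ee_rot']).as_matrix(),st['contact_force'],st['wrist_torque'],st['gripper_width'])
E
```

```text
[530.038 -75.938 150.212] [[ 0.439 -0.899  0.004]
 [-0.899 -0.439 -0.003]
 [ 0.005 -0.003 -1.   ]] [ 0.257 -0.557  5.843] [ 0.01  -0.005 -0.004] 14.361931778888682
```

View pics/w14.png

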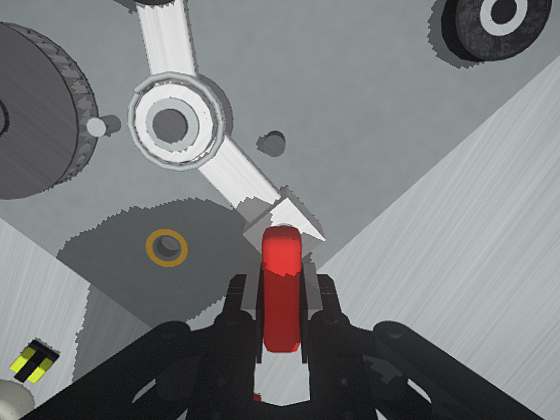

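Handle gripped at about 14.4 mm. Lifting 4 mm so the tip doesn't drag, then swinging along the 85 mm arc.

```bash
python3 - <<'E'
import numpy as np
e=np.array([528.8,-75.6]);pv=np.array([607.1,-108.6]);h=np.array([589.2,-25.5])
a0=np.arctan2(*(e-pv)[::-1]);a1=np.arctan2(*(h-pv)[::-1]);print(a0,a1,a0-a1)
pts=[pv+85*np.array([np.cos(a0-t),np.sin(a0-t)]) for t in np.arange(0,1.0,.04)]
for k in range(0,25,5):
    print(k*.04,[np.round(pts[min(k+j,24)]-pts[k],1).tolist() for j in range(1,6)])
E
```

```text
2.7427276835319048 1.7829577723384264 0.9597699111934783
0.0 [[1.4, 3.1], [2.9, 6.2], [4.5, 9.1], [6.3, 12.1], [8.1, 14.9]]
0.2 [[2.0, 2.8], [4.1, 5.5], [6.2, 8.1], [8.5, 10.6], [10.9, 13.0]]
0.4 [[2.5, 2.3], [5.1, 4.5], [7.7, 6.7], [10.5, 8.7], [13.3, 10.6]]
0.6 [[2.9, 1.8], [5.9, 3.4], [8.9, 5.0], [12.0, 6.4], [15.1, 7.7]]
0.8 [[3.2, 1.2], [6.4, 2.2], [9.7, 3.1], [13.0, 3.9], [13.0, 3.9]]
```

Call:
move_arm(steps=[[-1, 0, 0, 2, 0, 0, 0], [-1, 0, 0, 4, 0, 0, 0], [-1, 0, 0, 4, 0, 0, 0], [-1, 0, 0, 4, 0, 0, 0]])

```text
clock: 14.7
position: [528.7, -75.9, 152.3]
ee_rot: [0.848, -0.53, 0.001, 0.001]
contact_force: [0.8, -0.9, -0.6]
gripper_width: 14.3
```

Call:
move_arm(steps=[[-1, 1.4, 3.1, 0, 0, 0, 0], [-1, 2.9, 6.2, 0, 0, 0, 0], [-1, 4.5, 9.1, 0, 0, 0, 0], [-1, 6.3, 12.1, 0, 0, 0, 0], [-1, 8.1, 14.9, 0, 0, 0, 0]])

```text
clock: 15.12
position: [536.8, -61.1, 152.2]
ee_rot: [0.848, -0.53, 0.001, 0.002]
contact_force: [1.5, -5.5, -0.5]
gripper_width: 14.2
```

```bash
python3 - <<'E'
from tip import *
p=grab('wrist','w15')
st=readout.read_state();print(st['position'],st['contact_force'],st['wrist_torque'],st['gripper_width'])
E
```

```text
[537.2 -60.7 152.2] [ 1.1 -4.3 -0.4] [-1.5 -0.3 -0. ] 14.384956696375314
```

View pics/w15.png

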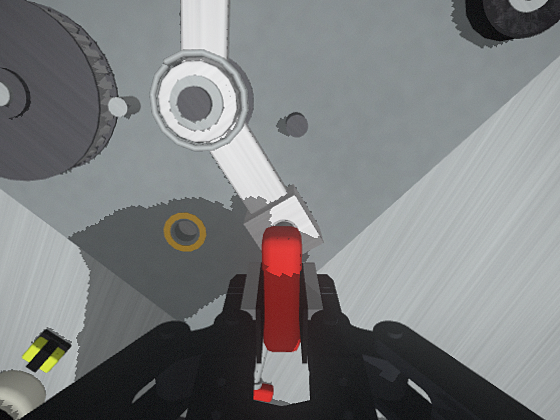

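The arm follows: the tail stays under the handle near (285,225), and the reaction is about 4.5 N. Continuing the arc.

Call:
move_arm(steps=[[-1, 2.0, 2.8, 0, 0, 0, 0], [-1, 4.1, 5.5, 0, 0, 0, 0], [-1, 6.2, 8.1, 0, 0, 0, 0], [-1, 8.5, 10.6, 0, 0, 0, 0], [-1, 10.9, 13.0, 0, 0, 0, 0]])

```text
clock: 15.58
position: [547.1, -48.5, 152.1]
ee_rot: [0.848, -0.53, 0.0, 0.002]
contact_force: [-0.2, -5.9, -0.3]
gripper_width: 14.2
```

Call:
move_arm(steps=[[-1, 2.5, 2.3, 0, 0, 0, 0], [-1, 5.1, 4.5, 0, 0, 0, 0], [-1, 7.7, 6.7, 0, 0, 0, 0], [-1, 10.5, 8.7, 0, 0, 0, 0], [-1, 13.3, 10.6, 0, 0, 0, 0]])

```text
clock: 16.0
position: [559.5, -38.3, 151.9]
ee_rot: [0.848, -0.53, -0.001, 0.003]
contact_force: [-1.0, -6.3, 0.4]
gripper_width: 14.3
```

Call:
move_arm(steps=[[-1, 2.9, 1.8, 0, 0, 0, 0], [-1, 5.9, 3.4, 0, 0, 0, 0], [-1, 8.9, 5.0, 0, 0, 0, 0], [-1, 12.0, 6.4, 0, 0, 0, 0], [-1, 15.1, 7.7, 0, 0, 0, 0]])

```text
clock: 16.42
position: [573.4, -30.8, 151.5]
ee_rot: [0.848, -0.53, -0.002, 0.004]
contact_force: [-2.8, -5.2, 0.8]
gripper_width: 14.4
```

```bash
python3 - <<'E'
from tip import *
p=grab('wrist','w16')
st=readout.read_state();print(st['position'],st['contact_force'],st['wrist_torque'],st['gripper_width'])
E
```

```text
[574.  -30.5 151.4] [-2.6 -6.1  1.1] [-2.1  0.8 -0. ] 14.481275357311462
```

View pics/w16.png

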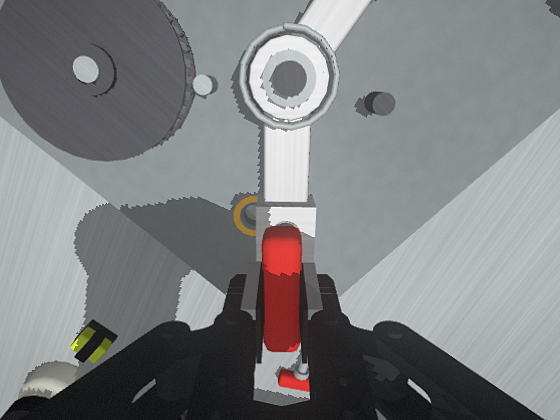

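Call:
move_arm(steps=[[-1, 3.2, 1.2, 0, 0, 0, 0], [-1, 6.4, 2.2, 0, 0, 0, 0], [-1, 9.7, 3.1, 0, 0, 0, 0], [-1, 13.0, 4.0, 0, 0, 0, 0], [-1, 15.2, 4.6, 0, 0, 0, 0]])

```text
clock: 16.88
position: [587.6, -26.1, 150.9]
ee_rot: [0.848, -0.53, -0.003, 0.005]
contact_force: [-3.8, -5.5, 1.1]
gripper_width: 14.6
```

Call:
move_arm(steps=[[-1, 0, 0, 0, 0, 0, 0], [-1, 0, 0, 0, 0, 0, 0]])

```text
clock: 17.05
position: [587.5, -26.1, 150.9]
ee_rot: [0.848, -0.53, -0.003, 0.005]
contact_force: [-5.0, -5.1, 0.6]
gripper_width: 14.5
```

```bash
python3 - <<'E'
from tip import *
p=grab('wrist','w17')
np.set_printoptions(precision=3,suppress=True)
st=readout.read_state();M=R.from_quat(st['ee_rot']).as_matrix();print(st['position'],M[:,2],st['contact_force'],st['wrist_torque'],st['gripper_width'])
img=cv2.resize(p['frame'][20:300,180:400],None,fx=2.1,fy=2.1,interpolation=cv2.INTER_CUBIC)
cv2.imwrite('pics/w17o.png',img)
# arm block corners & hole projection at theta
for th in (.90,.96,1.02):
    a=2.7427-th; e=np.array([607.1,-108.6])+85*np.array([np.cos(a),np.sin(a)])
    print(th,'eye',e,proj(p,[*e,97]),'hub',proj(p,[607.1,-108.6,111]))
    u=np.array([np.cos(a),np.sin(a)]);v=np.array([-u[1],u[0]])
    print([proj(p,[*(e+17*i*u+17*j*v),97])[0].tolist() for i,j in((1,1),(1,-1),(-1,-1),(-1,1))])
E
```

```text
[587.391 -26.142 150.888] [-0.01  -0.005 -1.   ] [-4.974 -5.721  0.818] [-1.844  1.442  0.049] 14.45634170955679
0.9 eye [584.272 -26.723] [[285.046 234.53 ]] hub [[319.02   81.539]]
[[307.883129779256, 265.14423500097786], [251.35608941564615, 256.064009359574], [260.7909361278068, 202.02490688696847], [320.0807743222614, 212.15220665549683]]
0.96 eye [589.223 -25.501] [[276.405 232.851]] hub [[319.02   81.539]]
[[297.4756907894424, 264.7557599601143], [241.41088136418017, 252.59450270908115], [253.9666144773196, 198.88851899378056], [312.65450044274957, 212.41036904865473]]
1.02 eye [594.238 -24.579] [[267.854 230.687]] hub [[319.02   81.539]]
[[287.10640831435643, 263.80755778112865], [231.61788051670067, 248.5666993390219], [247.29938446662027, 195.34844902228411], [305.23780584584443, 212.24898281037173]]
```

View pics/w17o.png

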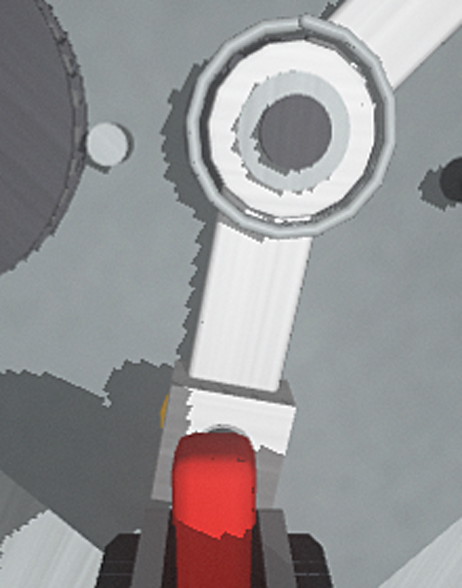

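The block corners at about (262,203) and (320,213) put the arm at about 0.90 rad, still 5 mm short. Nudging on.

Call:
move_arm(steps=[[-1, 2, 0.5, 0, 0, 0, 0], [-1, 4.5, 1.0, 0, 0, 0, 0], [-1, 4.5, 1.0, 0, 0, 0, 0], [-1, 4.5, 1.0, 0, 0, 0, 0]])

```text
clock: 17.43
position: [591.7, -25.1, 150.8]
ee_rot: [0.848, -0.53, -0.003, 0.005]
contact_force: [-4.3, -5.4, 1.3]
gripper_width: 14.7
```

```bash
cat > arm.py <<'E'
from tip import *
import sys
def run(n):
    p=grab('wrist',n)
    np.set_printoptions(precision=3,suppress=True)
    st=readout.read_state();M=R.from_quat(st['ee_rot']).as_matrix();print(st['position'],M[:,2],st['contact_force'],st['wrist_torque'],st['gripper_width'])
    X0,Y0,f=200,150,5
    img=cv2.resize(p['frame'][150:270,200:350],None,fx=f,fy=f,interpolation=cv2.INTER_CUBIC)
    for th,col in ((.90,(0,0,255)),(.96,(0,255,0)),(1.02,(255,0,0))):
        a=2.7427-th; e=np.array([607.1,-108.6])+85*np.array([np.cos(a),np.sin(a)])
        u=np.array([np.cos(a),np.sin(a)]);v=np.array([-u[1],u[0]])
        q=np.array([proj(p,[*(e+17*i*u+17*j*v),97])[0] for i,j in((1,1),(1,-1),(-1,-1),(-1,1))])
        cv2.polylines(img,[np.round((q-[X0,Y0])*f).astype(int)],True,col,1)
    cv2.imwrite(f'pics/{n}o.png',img)
run(sys.argv[1])
E
python3 arm.py w18
```

```text
[591.615 -25.164 150.784] [-0.011 -0.005 -1.   ] [-5.073 -4.334  0.609] [-1.834  1.627  0.001] 14.398992509034251
```

View pics/w18o.png

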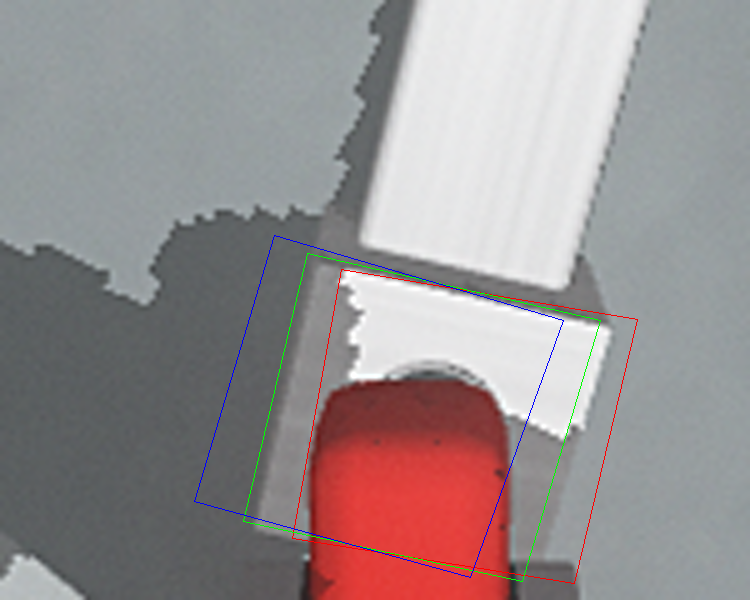

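The block is about 1.5 mm short (about 0.943 rad) and the pin leans a little. I'll tilt the tool slightly to straighten it, then look again.

Call:
move_arm(steps=[[-1, -0.4, -0.2, 0, 0.004, -0.015, 0], [-1, -0.8, -0.4, 0, 0.007, -0.03, 0], [-1, -1.2, -0.6, 0, 0.01, -0.045, 0], [-1, -1.2, -0.6, 0, 0.01, -0.045, 0], [-1, -1.2, -0.6, 0, 0.01, -0.045, 0]])

```text
clock: 17.9
position: [589.8, -25.6, 150.5]
ee_rot: [0.848, -0.53, 0.013, -0.011]
contact_force: [-5.3, -4.4, 1.0]
gripper_width: 14.0
```

```bash
python3 arm.py w19
```

```text
[589.968 -25.623 150.49 ] [ 0.034  0.005 -0.999] [-5.463 -4.306  0.257] [-1.586  1.806 -0.035] 13.949565442570318
```

View pics/w19o.png

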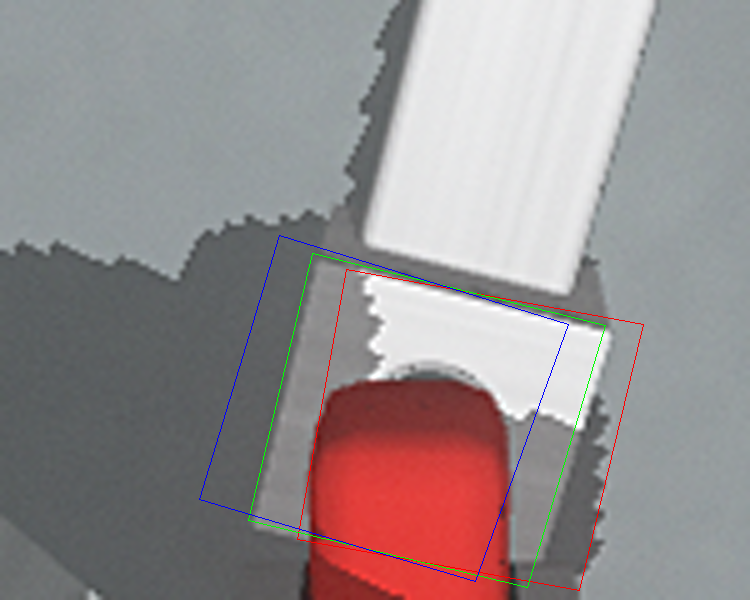

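The block outline now matches the 0.96 rad overlay. Easing the pin down while watching the force.

Call:
move_arm(steps=[[-1, 0, 0, -2, 0, 0, 0], [-1, 0, 0, -4, 0, 0, 0], [-1, 0, 0, -6, 0, 0, 0], [-1, 0, 0, -8, 0, 0, 0], [-1, 0, 0, -8, 0, 0, 0]])

```text
clock: 18.37
position: [590.2, -25.5, 142.7]
ee_rot: [0.848, -0.53, 0.013, -0.011]
contact_force: [-6.2, -4.1, 1.1]
gripper_width: 14.2
```

No resistance: the nose is in the bored hole. Continuing down.

Call:
move_arm(steps=[[-1, 0, 0, -5, 0, 0, 0], [-1, 0, 0, -10, 0, 0, 0], [-1, 0, 0, -15, 0, 0, 0], [-1, 0, 0, -20, 0, 0, 0], [-1, 0, 0, -20, 0, 0, 0]])

```text
clock: 18.78
position: [589.6, -25.6, 121.8]
ee_rot: [0.847, -0.531, 0.012, -0.011]
contact_force: [-4.1, -4.4, -2.4]
gripper_width: 14.6
```

```bash
python3 arm.py w20
```

```text
[589.58  -25.62  121.792] [ 0.033  0.006 -0.999] [-4.535 -4.196 -1.753] [-1.734  1.716 -0.035] 14.232472742495771
```

View pics/w20.png

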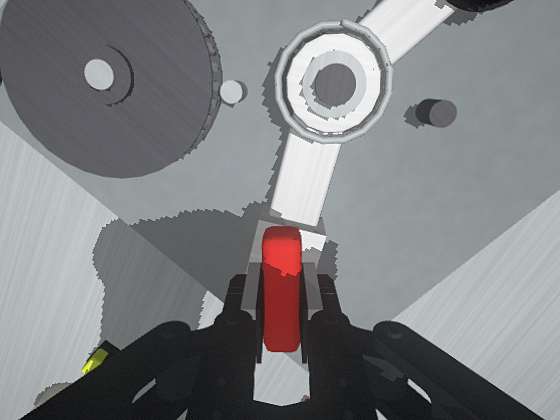

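Call:
move_arm(steps=[[-1, 0, 0, -4, 0, 0, 0], [-1, 0, 0, -8, 0, 0, 0], [-1, 0, 0, -10, 0, 0, 0], [-1, 0, 0, -11.5, 0, 0, 0], [-1, 0, 0, -11.5, 0, 0, 0]])

```text
clock: 19.25
position: [589.9, -25.6, 111.0]
ee_rot: [0.847, -0.531, 0.013, -0.011]
contact_force: [-5.7, -5.3, 1.0]
gripper_width: 14.4
```

Call:
move_arm(steps=[[-1, 0, 0, -1, 0, 0, 0], [-1, 0, 0, -2, 0, 0, 0], [-1, 0, 0, -2.5, 0, 0, 0], [-1, 0, 0, -2.5, 0, 0, 0]])

```text
clock: 19.58
position: [590.1, -25.6, 109.5]
ee_rot: [0.848, -0.53, 0.013, -0.011]
contact_force: [-6.9, -4.6, 4.4]
gripper_width: 14.6
```

Call:
move_arm(steps=[[-1, 0, 0, -1.5, 0, 0, 0], [-1, 0, 0, -3, 0, 0, 0], [-1, 0, 0, -3, 0, 0, 0]])

```text
clock: 19.83
position: [590.5, -25.6, 109.3]
ee_rot: [0.848, -0.53, 0.014, -0.012]
contact_force: [-11.4, -3.1, 17.7]
gripper_width: 14.2
```

Call:
move_arm(steps=[[-1, -1, -0.3, 1, 0, 0, 0], [-1, -2, -0.6, 2, 0, 0, 0], [-1, -3, -1, 3, -0.004, 0.02, 0], [-1, -4.5, -1.5, 3, -0.008, 0.035, 0], [-1, -4.5, -1.5, 3, -0.008, 0.035, 0]])

```text
clock: 20.25
position: [588.6, -26.1, 109.6]
ee_rot: [0.848, -0.53, 0.003, -0.001]
contact_force: [-3.6, -2.1, 0.8]
gripper_width: 14.1
```

```bash
python3 arm.py w21; python3 -c "
from h import *
q=grab('scene','s21');cv2.imwrite('pics/s21o.png',cv2.resize(q['frame'][150:300,130:330],None,fx=3,fy=3,interpolation=cv2.INTER_CUBIC))"
```

```text
[588.64  -26.136 109.641] [ 0.006 -0.001 -1.   ] [-4.36  -2.957  0.809] [-0.691  1.236  0.045] 14.517708130397141
```

View pics/w21o.png

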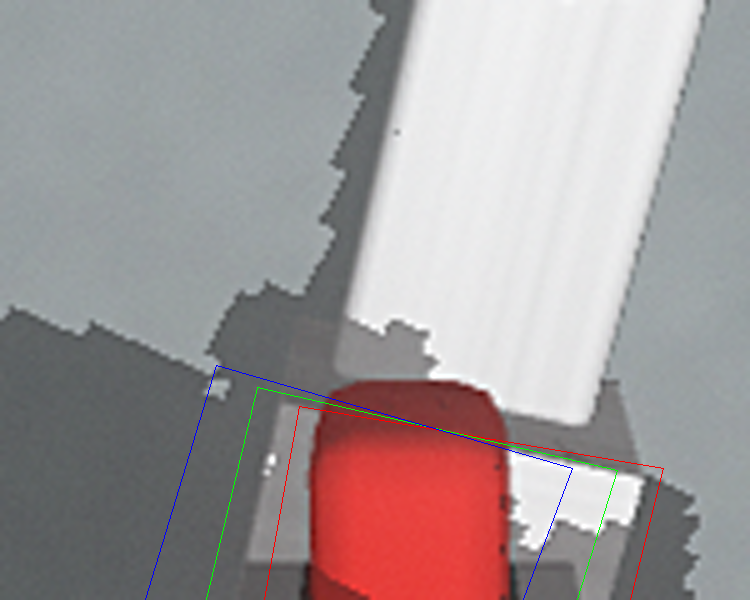

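View pics/s21o.png

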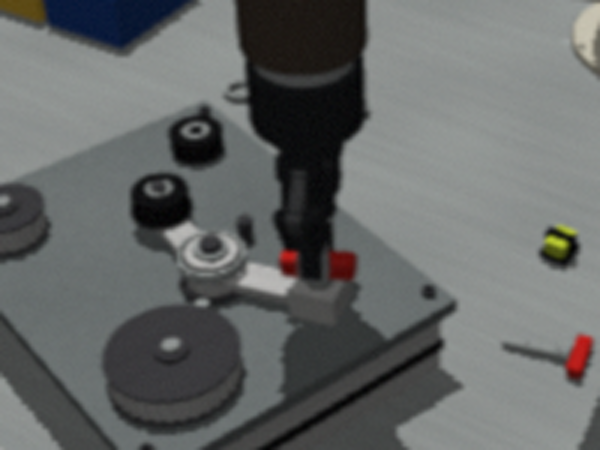

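The pin seated: pressing gave 17.7 N with no further travel, and the load has passed to the pin. Releasing and lifting clear.

Call:
move_arm(steps=[[-0.7, 0, 0, 0, 0, 0, 0], [-0.4, 0, 0, 0, 0, 0, 0], [0, 0, 0, 0, 0, 0, 0], [0, 0, 0, 0, 0, 0, 0], [0, 0, 0, 0, 0, 0, 0]])

```text
clock: 20.77
position: [591.4, -25.7, 110.9]
ee_rot: [0.848, -0.53, 0.006, -0.003]
contact_force: [-0.3, 0.1, -0.1]
gripper_width: 42.6
```

Call:
move_arm(steps=[[0, 0, 0, 15, 0, 0, 0], [0, 0, 0, 40, 0, 0, 0], [0, 0, 0, 70, 0, 0, 0], [0, 0, 0, 90, 0, 0, 0], [0, 0, 0, 90, 0, 0, 0]])

```text
clock: 21.18
position: [593.6, -25.8, 206.3]
ee_rot: [0.848, -0.53, 0.01, -0.006]
contact_force: [-0.2, -0.4, 0.1]
gripper_width: 42.6
```

```bash
python3 - <<'E'
from tip import *
p=grab('wrist','w22'); q=grab('scene','s22')
st=readout.read_state();print(st['position'],st['contact_force'],st['gripper_width'])
a=[(d['uv'],d['conf']) for d in nets.tip_of('pin_handle',p)][:2]; b=[(d['uv'],d['conf']) for d in nets.tip_of('pin_handle',q)][:4]
print(a,b, 'pred wrist',proj(p,[589.2,-25.5,123]),'scene',proj(q,[589.2,-25.5,123]),'if not home',proj(q,[589.2,-25.5,133]), 'atz',atz(p,a[0][0],123))
cv2.imwrite('pics/s22o.png',cv2.resize(q['frame'][170:290,150:310],None,fx=4,fy=4,interpolation=cv2.INTER_CUBIC))
E
```

```text
[590.8 -25.8 201.5] [-0.1 -0.3 -0.3] 42.40582406184804
[([292.0, 219.4], 0.97), ([315.2, 351.4], 0.63)] [([235.7, 234.0], 0.6), ([325.1, 268.4], 0.51), ([315.1, 233.6], 0.41)] pred wrist [[289.3 220. ]] scene [[234.9 233.7]] if not home [[234.7 230.1]] atz [587.8 -26.7 123. ]
```

View pics/w22.png

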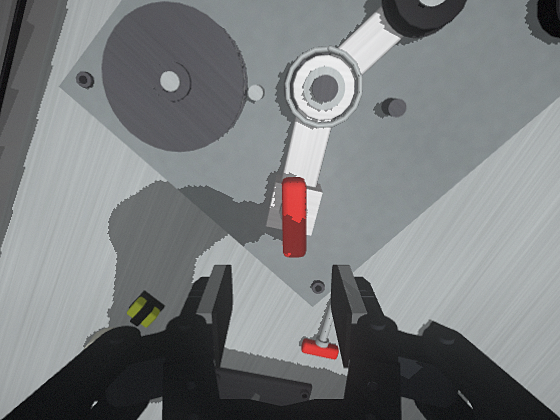

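View pics/s22o.png

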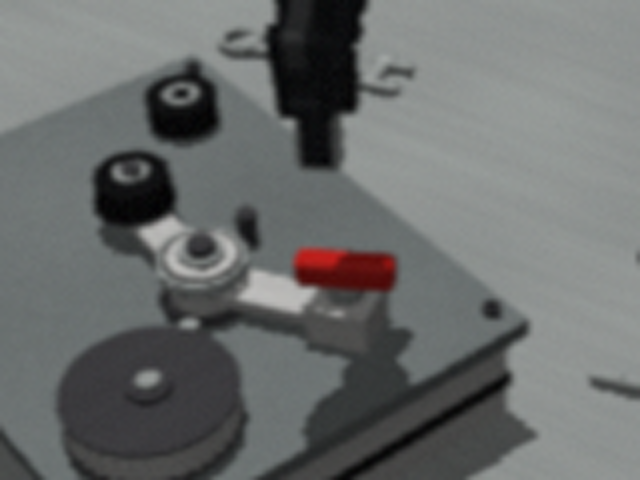

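Released, and it holds. The collar rests on the tail block, and the handle's height in the scene view (row 234) matches the "home" prediction (233.7; 10 mm proud would be row 230). Nothing touches the robot, so I'm handing in.

```bash
python3 - <<'E'
from h import *
print(workorder.job_done()); print(readout.read_state()['clock'])
E
```

```text
the job is handed in; nothing more can be done
None
the job is handed in; nothing more can be done
```

The tensioner arm is pinned back and the job is handed in at about 21.5 s of the 54 s allowed.

**What I did**
- I took the large red T-pin by its shank from the farther rest and lifted it straight up. The first close sat too high on the shank, so I reopened while the pin was still in its notches, corrected by a few mm and gripped again.
- I stood the pin upright in the tail hole and let it drop onto the base plate. Then I opened fully and backed away.
- I took it afresh by the T-handle and swung the arm along its arc to about 0.96 rad. The arm stopped 5 mm short at first, and the camera showed the offset, so I nudged it on.
- I pushed the pin down through both holes, eased the spring load onto it, released it and lifted clear.

**Last checks**
- **Seating:** pressing gave 17.7 N with no further travel, and the tool stopped at 109.3 mm against 109.2 mm expected. In the scene picture the handle's height fits the home position, and the collar shows resting on the block.
- **Holding:** with the gripper clear, contact force was about zero and the arm stayed back.
- **Small disagreement:** as I eased the load onto the pin, the arm settled back about 2–3 mm, to roughly 0.93 rad. That is slightly more than my rough 2 mm estimate for the hole clearance.

I left the bystander parts and tools alone, and saw none disturbed in the pictures.

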